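Put the desk tidy back together

ROBOT

A 7-joint arm with a two-finger parallel gripper is mounted at the origin on the work surface. World frame = base frame: x ahead of the robot, y to its left, z up, the work surface at z = 0. Lengths are in mm, angles in rad, forces in N, time in s.
With the tool pointing down it reaches from about 400 to 750 mm from the base axis. Payload 19.5 kg.
Tool frame: the origin (TCP) lies where the fingers leave the gripper's body, on its centre line; the fingertips stand 73 mm ahead of it and the grasp point (between the pads) lies 54 mm ahead of it; z points along the fingers, y is the direction in which the jaws open and shut (so a half turn about z gives the same grasp; the last joint's range is limited). The gripper opens to 85 mm and grips with 20 to 120 N. Pads are 22 mm wide; open, the fingers measure 114 mm over their backs; the gripper's body (76 mm by 85 mm) begins 54 mm behind the grasp point. The pads swing forward as they close: fully open they stand 13 mm farther back than shut.
Start: joints at [-1.257, 0.707, -0.028, 1.485, 0.022, 0.951, -0.075], TCP at [200.285, 538.971, 303.868] pointing down, gripper open.
Joint ranges: [-2.71, 2.71], [-0.32, 2.16], [-1.57, 1.52], [0, 2.45], [-1.46, 4.6], [0, 2.02], [-2.83, 2.83]. Speed limits (rad/s): [1.89, 1.89, 2.57, 2.57, 3.01, 3.01, 3.01].

INTERFACE

Orientations are given as a unit quaternion [x, y, z, w].
In Python, from cell import env gives the robot as it stands. The module is installed in compiled form; this text tells all that it offers.
- The arm moves only by the tool step_arm, never from a script. Its argument "series" is a list of rows, each an object of numbers: "tx", "ty", "tz": the shift along the world's x, y, z in mm; "rx", "ry", "rz": the turn, a rotation vector about the world's x, y, z in degrees; "fingers": the finger opening in mm, from 0 to 85.4. In form: [{"tx": .., "ty": .., "tz": .., "rx": .., "ry": .., "rz": .., "fingers": ..}, ...]. A call has 1 to 20 rows; each row shifts and turns the pose as measured when the row begins; what a row does not reach is not made up. A row lasts 1/8 s, in which the tool goes at most 62.5 mm and 10.7 degrees, less where a joint would pass 70% of its speed; a pose out of reach is approached as far as the arm can. A call is refused whole if a number of a shift passes 62.5 or a number of a turn 10.7, either way. A call with a gripper value outside its range is refused whole. The fingers move at their own pace and stop on an object; "squeeze" is the grip in N (left out, the last holds). Time passes only in rows, so rows that do not move let the fingers close. It gives the time, the measured TCP pose, the force and the opening at its end, in the units of the state.
- env.sense(): the state, without advancing time (a new reading comes with each control period).
- env.read_camera(name): name is "side" or "top" or "wrist"; returns a dict with "color" (420x560x3 uint8, red, green, blue), "intrinsics" (3x3 intrinsics, pixels), "R" (3x3) and "t" (3): a world point X has camera coordinates R X + t. Camera axes: x right, y down, z forward; pixel columns grow to the right and rows downward; lengths in mm; the calibration is good to about 2 mm. The wrist camera is an equidistant fisheye: a pixel r from the principal point sees the ray r / f radians off the axis. A picture is of the moment at which its call begins. There is no depth.
- env.hand_in(): hands the job in, once; it reports no verdict.
The state is a dict: "time": time; "qpos": joint angles; "joint_vel": joint speeds; "effort": joint torques, N m; "eef_pos": TCP position; "tool_rot": TCP orientation; "wrist_force": force on the tool from outside, world axes, zero at the start; "torque": the same for the moment, N m; "width": finger opening in mm.
Only numpy, scipy, OpenCV 4.12 (cv2) and the standard library are available. Lean on these libraries where they do the work, as an engineer would, in place of code of your own. Each camera call takes 0.05 s, during which the arm holds its last target.

TASK

The desk tidy has been taken apart: build it up again on its fixed wooden finned foot, one piece at a time, letting go of each before fetching the next. First set the blue comb tray down on the foot so that its fins slide fully home between the foot's fins and it sits square and centred, then stand the aluminium pencil tin on the middle of the tray (the cork disc), then the orange cup in the tin, and last the black torch in the cup, lens up. Leave the hole punch, the glass paperweight and the eraser where they are.

Things in the scene. Friction and masses are not known exactly. Their poses are not given: they have to be found in the camera images.
- foot: Finned foot, fixed: dark wooden slab 116 (its x) x 58 (y) x 12 mm high with four light upright fins, 9 mm thick in x, 58 long (y), tops 40 mm above the desk, at x = -42, -14, 14, 42 mm, so 19 mm gaps at x = -28, 0, 28 mm. Origin: centre of its underside, on the desk; z up. Yaw varies; either way round is the same.
- tray_center (a point): Blue plastic comb tray, loose: plate 104 (its x) x 68 (y) x 12 mm, cork disc 60 mm across in the middle of its top; below, three fins 9 mm thick, 68 long (y), 26 deep, at x = -28, 0, 28 mm. 38 mm high, 160 g. Seated (either way round), plate on the foot's fin tops, its fin tips are 14 mm above the desk. Grasp across the 68 mm. Point: its centre, half-way up (19 mm); z up.
- tin_center (a point): Aluminium pencil tin, open at the top, loose, upright: 60 mm outside diameter, 55 mm high, wall 2 mm, floor 3 mm thick; about 120 g. Point: its centre, half-way up (27.5 mm above its underside); z up along its axis.
- cup_center (a point): Orange plastic cup, a plain open tube with a floor, loose, upright: 45 mm outside diameter, 85 mm high, wall 2.5 mm, floor 3 mm thick; 70 g. In the tin it stands 33 mm above the tin's rim. Point: its centre, half-way up (42.5 mm above its underside); z up along its axis.
- torch_center (a point): Black plastic torch, loose, standing on its flat tail with the round lens up: 130 mm high; body 30 mm diameter up to 88 mm, widening to a head of 38 mm diameter from 98 mm to the top; small red slide switch on its side; about 110 g. In the cup it stands 48 mm above the cup's rim. Point: on its axis, half-way up (65 mm above its tail); z from tail to lens.
- paperweight: Round green-tinted glass paperweight, 62 mm diameter, 34 mm high, loose bystander. Origin: centre of its underside.
- punch: Grey steel two-hole punch with a press lever on a black base 62 (its x) x 104 (its y) mm, about 55 mm high, loose bystander. Origin: centre of its underside.
- eraser: White eraser in a brown card sleeve, 22 (its x) x 50 (its y) x 13 mm, loose bystander. Origin: centre of its underside.
Things that resemble listed ones, but are neither listed nor needed, are in the scene too. Of the things like the part that bears tray_center, leave any that is pink, purple or yellow; of the rest the larger one is meant.

How it is judged:
By the outcome, as a careful person would: the job done as asked, in the order asked, and still so for the second after the job is handed in, with the robot touching nothing.
It also fails if it takes over 99 s, if anything falls off the work surface, if the arm or the gripper's body presses on something with over 40 N, if the wrist force passes 120 N, or if a joint passes its speed limit or range.

## Working session

There is one attempt and no reset: what is moved stays moved. The work goes in short steps, Python scripts to look and compute and a tool call to move; the robot and the scene stay as the last step left them, time stands still between calls to the robot, and variables do not carry over. Pictures are saved under pics/ and viewed, and the job is handed in when it is done.

Besides the shell and the picture viewer there is one more tool, called as name(argument=value, ...), one argument or row to a line, values as JSON. step_arm: Moves the arm, as the interface text tells. Its arguments: {"type":"object","properties":{"series":{"type":"array"},"squeeze":{"type":"number"}},"required":["series"]}

```bash
mkdir -p pics
cat > h.py <<'E'
import numpy as np, cv2
from cell import env
def snap(name, tag):
    d=env.read_camera(name); cv2.imwrite(f'pics/{tag}.png', d['color'][:,:,::-1])
    np.savez(f'pics/{tag}.npz', **d); return d
def ray(d,u,v,name):
    K=np.array(d['intrinsics']);R=np.array(d['R']);t=np.array(d['t'])
    x=(u-K[0,2])/K[0,0]; y=(v-K[1,2])/K[1,1]
    if name=='wrist':
        r=np.hypot(x,y); c=np.array([x/r*np.sin(r),y/r*np.sin(r),np.cos(r)]) if r>1e-9 else np.array([0,0,1.])
    else: c=np.array([x,y,1.])
    return -R.T@t, R.T@c
def onz(d,u,v,z,name='top'):
    o,r=ray(d,u,v,name); return o+r*(z-o[2])/r[2]
def proj(d,X,name='top'):
    K=np.array(d['intrinsics']);c=np.array(d['R'])@np.array(X,float)+np.array(d['t'])
    if name=='wrist':
        th=np.arctan2(np.hypot(c[0],c[1]),c[2]);a=np.hypot(c[0],c[1]);c=np.array([c[0]/a*th,c[1]/a*th,1])
    else: c=c/c[2]
    return K[0,0]*c[0]+K[0,2],K[1,1]*c[1]+K[1,2]
E
python3 - <<'E'
from h import *
for n in ['top','side','wrist']:
    d=snap(n,n+'0'); R=np.array(d['R']);print(n,(-R.T@np.array(d['t'])).round(),R.round(2).tolist(),np.array(d['intrinsics']).round(1).tolist())
s=env.sense();print({k:(np.round(v,3).tolist()) for k,v in s.items()})
E
```

```text
top [ 285.   11. 1522.] [[-0.02, -1.0, 0.02], [-0.99, 0.02, -0.15], [0.15, -0.02, -0.99]] [[523.0, 0.0, 279.5], [0.0, 523.0, 211.8], [0.0, 0.0, 1.0]]
side [-299. -993.  752.] [[0.78, -0.62, 0.02], [-0.29, -0.38, -0.88], [0.56, 0.68, -0.48]] [[504.4, 0.0, 278.1], [0.0, 504.4, 209.4], [0.0, 0.0, 1.0]]
wrist [121. 568. 374.] [[0.35, 0.94, -0.0], [0.89, -0.33, 0.33], [0.31, -0.12, -0.94]] [[325.2, 0.0, 278.6], [0.0, 325.2, 205.6], [0.0, 0.0, 1.0]]
{'time': 0.15, 'qpos': [-1.257, 0.707, -0.028, 1.485, 0.022, 0.951, -0.075], 'joint_vel': [-0.001, -0.003, -0.0, -0.001, -0.0, -0.0, -0.001], 'effort': [-0.001, -88.328, 1.234, -23.619, 0.017, 0.005, 0.0], 'eef_pos': [200.248, 538.874, 303.568], 'tool_rot': [0.177, 0.984, -0.0, -0.0], 'wrist_force': [-0.483, 0.286, -0.93], 'torque': [-0.024, -0.019, 0.05], 'width': 85.445}
```

View pics/top0.png

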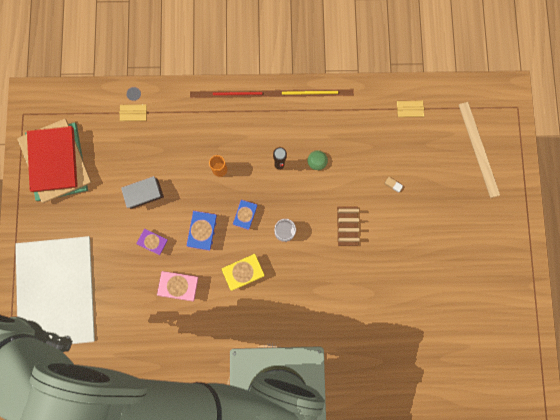

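View pics/side0.png

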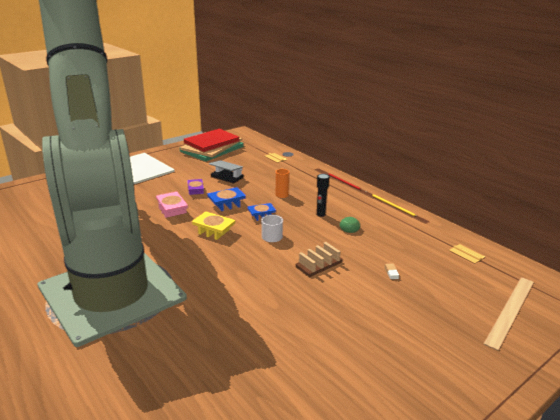

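View pics/wrist0.png

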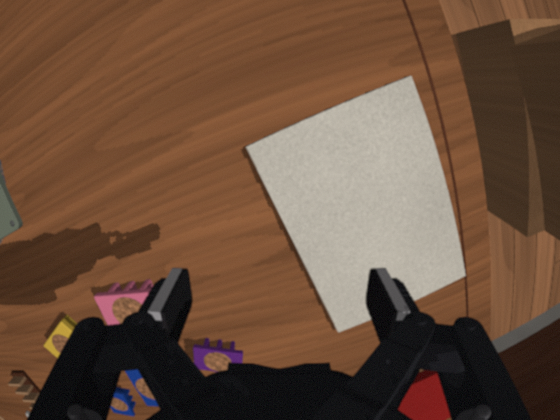

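```bash
cat >> h.py <<'E'
def load(tag): return dict(np.load(f'pics/{tag}.npz'))
def blobs(d,lo,hi,minA=20,roi=None):
    hsv=cv2.cvtColor(d['color'],cv2.COLOR_RGB2HSV); m=cv2.inRange(hsv,np.array(lo),np.array(hi))
    if roi is not None:
        mm=np.zeros_like(m); a,b,c,e=roi; mm[b:e,a:c]=255; m&=mm
    cs,_=cv2.findContours(m,cv2.RETR_EXTERNAL,cv2.CHAIN_APPROX_NONE)
    return m,[c for c in cs if cv2.contourArea(c)>minA]
E
python3 - <<'E'
from h import *
d=load('top0')
c=d['color'][120:320,110:430]; cv2.imwrite('pics/z0.png',cv2.resize(c,None,fx=2.5,fy=2.5,interpolation=cv2.INTER_CUBIC)[:,:,::-1])
m,cs=blobs(d,(105,100,60),(130,255,255))
for c in cs:
    P=np.array([onz(d,u,v,38)[:2] for u,v in c[:,0]],np.float32)
    print('blue',cv2.boundingRect(c),cv2.minAreaRect(P))
for n,u,v,z in [('tray',201.5,230,38),('small',245,214,38),('tin',285,229,55),('cup',217.5,161,85),('torch',280,153,130),('foot',348.5,226,40),('pw',318,160,17),('eraser',395,185,13),('punch',142,192,50),('yellow',243,271,38)]:
    print(n,onz(d,u,v,z).round(1))
E
```

```text
blue (233, 214, 20, 15) ((489.3124694824219, 89.95294189453125), (47.212562561035156, 35.35209655761719), 71.36628723144531)
blue (187, 211, 29, 39) ((463.94183349609375, 207.06463623046875), (68.45857238769531, 102.46812438964844), 79.16487884521484)
blue (238, 200, 19, 16) ((528.0974731445312, 76.64785766601562), (48.23489761352539, 31.930774688720703), 68.98746490478516)
tray [463.8 206.9  38. ]
small [507.8  82.7  38. ]
tin [460.6 -30.5  55. ]
cup [652.9 156.5  85. ]
torch [661.4 -19.  130. ]
foot [ 468.  -212.8   40. ]
pw [ 669.  -133.4   17. ]
eraser [ 590.9 -359.1   13. ]
punch [574.3 375.   50. ]
yellow [345.5  89.8  38. ]
```

View pics/z0.png

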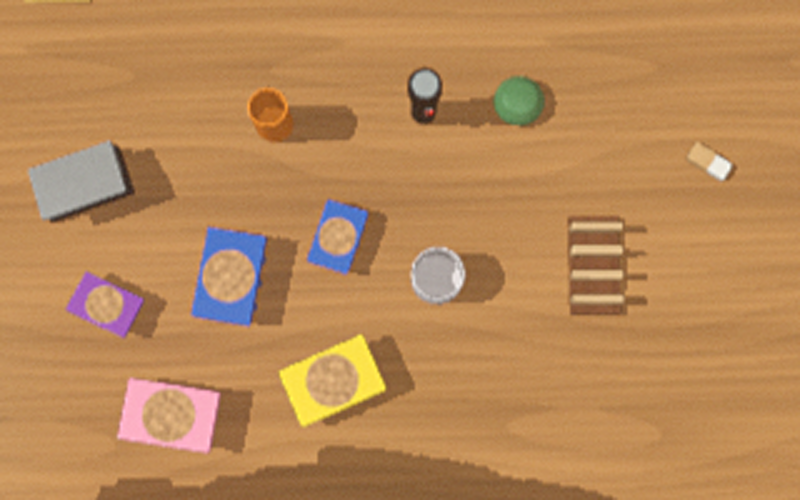

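step_arm(
  series=[
    {"tx":35,"ty":-45,"rz":1.4},
    {"tx":35,"ty":-45,"rz":1.4},
    {"tx":35,"ty":-45,"rz":1.4},
    {"tx":35,"ty":-45,"rz":1.4},
    {"tx":35,"ty":-45,"rz":1.4},
    {"tx":35,"ty":-45,"rz":1.4},
    {"tx":30,"ty":-40,"rz":1.2},
  ],
)

```text
schema error: expected keys tx, ty, tz, rx, ry, rz, fingers
```

```bash
cat >> h.py <<'E'
def pose():
    s=env.sense(); q=np.array(s['tool_rot']); 
    from scipy.spatial.transform import Rotation as Ro
    M=Ro.from_quat(q).as_matrix(); 
    print('t',round(s['time'],2),'tcp',np.round(s['eef_pos'],1),'jawdeg',round(np.degrees(np.arctan2(M[1,1],M[0,1])),2),'z',M[:,2].round(4),'F',np.round(s['wrist_force'],1),'w',round(s['width'],1))
    return s,M
E
python3 - <<'E'
from h import *
pose(); print(env.sense()['qpos']); snap('wrist','w1'); snap('top','top1')
E
```

```text
t 0.15 tcp [200.2 538.9 303.6] jawdeg 69.62 z [-2.e-04 -7.e-04 -1.e+00] F [-0.5  0.3 -0.9] w 85.4
[-1.25672269  0.7069197  -0.02760299  1.4848478   0.02204251  0.95090225
 -0.07549038]
```

View pics/w1.png

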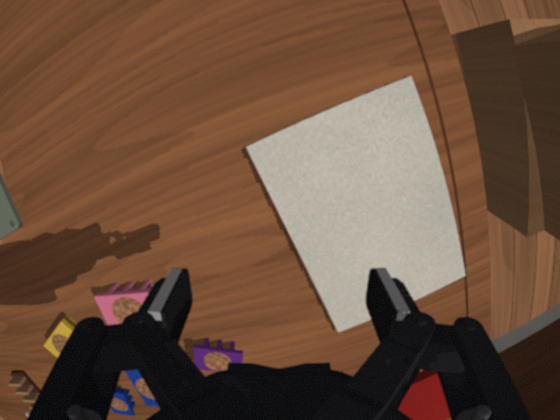

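The call was refused because every key must be present, so the picture is unchanged. I'm resending it in full.

step_arm(
  series=[
    {"tx":35,"ty":-45,"tz":0,"rx":0,"ry":0,"rz":1.4,"fingers":85},
    {"tx":35,"ty":-45,"tz":0,"rx":0,"ry":0,"rz":1.4,"fingers":85},
    {"tx":35,"ty":-45,"tz":0,"rx":0,"ry":0,"rz":1.4,"fingers":85},
    {"tx":35,"ty":-45,"tz":0,"rx":0,"ry":0,"rz":1.4,"fingers":85},
    {"tx":35,"ty":-45,"tz":0,"rx":0,"ry":0,"rz":1.4,"fingers":85},
    {"tx":35,"ty":-45,"tz":0,"rx":0,"ry":0,"rz":1.4,"fingers":85},
    {"tx":30,"ty":-40,"tz":0,"rx":0,"ry":0,"rz":1.4,"fingers":85},
  ],
)

```text
time: 1.12
eef_pos: [443.7, 220.9, 303.0]
tool_rot: [0.086, 0.996, 0.0, -0.0]
wrist_force: [0.2, 1.0, -0.9]
width: 85.1
```

Run:
```python
from h import *
pose(); print(env.sense()['qpos']); snap('wrist','w1b')
```

```text
t 1.12 tcp [443.7 220.9 303. ] jawdeg 80.09 z [-2.e-04  2.e-04 -1.e+00] F [ 0.2  1.  -0.9] w 85.1
[-0.43826437  0.59262727 -0.15301735  1.76614727  0.11954159  0.79191742
  0.74818197]
```

View pics/w1b.png

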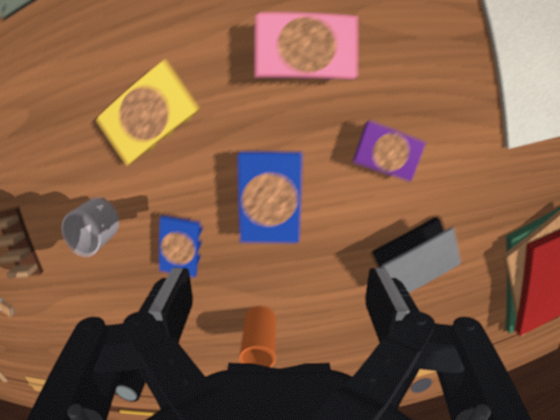

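```bash
cat >> h.py <<'E'
def rect(d,c,z,name):
    P=np.array([onz(d,u,v,z,name)[:2] for u,v in c[:,0]],np.float32); return cv2.minAreaRect(cv2.convexHull(P))
E
python3 - <<'E'
from h import *
d=load('w1b'); m,cs=blobs(d,(105,100,50),(130,255,255),100,(200,130,330,260))
for c in cs: print(rect(d,c,38,'wrist'),cv2.boundingRect(c))
hsv=cv2.cvtColor(d['color'],cv2.COLOR_RGB2HSV)
(h,s,v)=cv2.split(hsv[155:240,242:300]); m2=((h<100)*255).astype(np.uint8)
c=max(cv2.findContours(m2,0,1)[0],key=cv2.contourArea)[:,0]+[242,155]
print(cv2.minEnclosingCircle(np.array([onz(d,a,b,38,'wrist')[:2] for a,b in c],np.float32)))
E
```

```text
((465.8560791015625, 205.56690979003906), (67.1586685180664, 102.38427734375), 79.67694091796875) (238, 152, 63, 90)
((467.1928405761719, 205.78042602539062), 29.143680572509766)
```

Picture w1b: the large blue tray is at about (270,197), the tin at (90,226) and the cup at (258,335). Next I'll look at the foot from above before grasping.

step_arm(
  series=[
    {"tx":0,"ty":-60,"tz":0,"rx":0,"ry":0,"rz":1.3,"fingers":85},
    {"tx":0,"ty":-60,"tz":0,"rx":0,"ry":0,"rz":1.3,"fingers":85},
    {"tx":0,"ty":-60,"tz":0,"rx":0,"ry":0,"rz":1.3,"fingers":85},
    {"tx":0,"ty":-60,"tz":0,"rx":0,"ry":0,"rz":1.3,"fingers":85},
    {"tx":0,"ty":-60,"tz":0,"rx":0,"ry":0,"rz":1.3,"fingers":85},
    {"tx":0,"ty":-60,"tz":0,"rx":0,"ry":0,"rz":1.3,"fingers":85},
    {"tx":0,"ty":-58,"tz":0,"rx":0,"ry":0,"rz":1.3,"fingers":85},
    {"tx":0,"ty":0,"tz":0,"rx":0,"ry":0,"rz":0,"fingers":85},
  ],
)

```text
time: 2.17
eef_pos: [444.9, -210.9, 302.4]
tool_rot: [0.009, 1.0, -0.001, 0.001]
wrist_force: [0.2, 1.9, -0.3]
width: 85.3
```

Run:
```python
from h import *
pose(); print(env.sense()['qpos']); d=snap('wrist','w2')
c=d['color'][120:320,150:430]; cv2.imwrite('pics/w2z.png',cv2.resize(c,None,fx=2.8,fy=2.8,interpolation=cv2.INTER_CUBIC)[:,:,::-1])
```

```text
t 2.17 tcp [ 444.9 -210.9  302.4] jawdeg 89.0 z [ 0.003  -0.0026 -1.    ] F [ 0.2  1.9 -0.3] w 85.3
[ 0.53697939  0.59430398 -0.27731061  1.7787897   0.21872015  0.79484104
  1.70476463]
```

View pics/w2z.png

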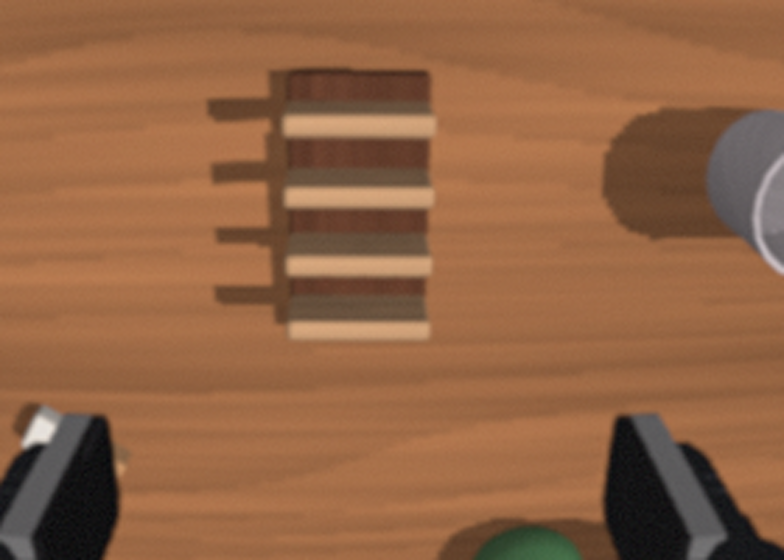

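Run:
```python
from h import *
d=load('w2'); hsv=cv2.cvtColor(d['color'],cv2.COLOR_RGB2HSV)
for p in [(160,280),(165,280),(172,280),(190,280),(150,230)]: print(p,hsv[p])
m,cs=blobs(d,(5,40,195),(30,140,255),60,(240,130,320,250))
A=[]
for c in cs:
    r=rect(d,c,40,'wrist'); A.append(r[0]); print(r,cv2.boundingRect(c),cv2.contourArea(c))
A=np.array(A); print('mean',A.mean(0), np.degrees(np.arctan2(*(A[np.argmax(A[:,0])]-A[np.argmin(A[:,0])])[::-1])))
t=load('top0'); m,cs=blobs(t,(5,20,190),(30,140,255),20,(330,200,365,250))
A=[]
for c in cs:
    r=rect(t,c,40,'top'); A.append(r[0]); print(r)
print('mean',np.mean(A,0))
```

```text
(160, 280) [ 14 108 130]
(165, 280) [ 14 106 209]
(172, 280) [  9 143  98]
(190, 280) [ 14 105 211]
(150, 230) [ 12 144 167]
((515.9249267578125, -214.09283447265625), (54.30461883544922, 4.990911960601807), 89.22065734863281) (254, 236, 49, 5) 145.0
((486.970458984375, -213.5489044189453), (54.93396759033203, 4.707922458648682), 89.07083129882812) (253, 212, 51, 5) 162.0
((459.5548095703125, -212.5439910888672), (54.621498107910156, 4.4970502853393555), 89.05187225341797) (253, 188, 52, 5) 203.5
((431.6650695800781, -212.55450439453125), (54.42366409301758, 5.367060661315918), 89.03512573242188) (252, 162, 53, 6) 208.0
mean [ 473.52881622 -213.18505859] -1.045931396601899
((430.66290283203125, -211.36309814453125), (54.32081985473633, 5.7210774421691895), 89.01441192626953)
((459.3295593261719, -212.44886779785156), (54.536190032958984, 5.754593372344971), 89.03146362304688)
((488.10736083984375, -212.02381896972656), (8.6541109085083, 57.568603515625), 2.0778048038482666)
((463.1484375, -169.56654357910156), (19.943620681762695, 97.82990264892578), 88.0859603881836)
((514.26025390625, -214.58102416992188), (54.84587097167969, 5.819061279296875), 89.06405639648438)
mean [ 471.10170288 -203.99667053]
```

step_arm(
  series=[
    {"tx":3,"ty":60,"tz":-10,"rx":0,"ry":0,"rz":-1.4,"fingers":85},
    {"tx":3,"ty":60,"tz":-10,"rx":0,"ry":0,"rz":-1.4,"fingers":85},
    {"tx":3,"ty":60,"tz":-10,"rx":0,"ry":0,"rz":-1.4,"fingers":85},
    {"tx":3,"ty":60,"tz":-10,"rx":0,"ry":0,"rz":-1.3,"fingers":85},
    {"tx":3,"ty":60,"tz":-10,"rx":0,"ry":0,"rz":-1.3,"fingers":85},
    {"tx":3,"ty":60,"tz":-10,"rx":0,"ry":0,"rz":-1.3,"fingers":85},
    {"tx":3,"ty":50,"tz":-10,"rx":0,"ry":0,"rz":-1.3,"fingers":85},
    {"tx":0,"ty":0,"tz":-30,"rx":0,"ry":0,"rz":0,"fingers":85},
    {"tx":0,"ty":0,"tz":0,"rx":0,"ry":0,"rz":0,"fingers":85},
  ],
)

```text
time: 3.35
eef_pos: [459.5, 220.8, 201.5]
tool_rot: [0.086, 0.996, 0.001, 0.002]
wrist_force: [0.3, -0.7, 0.1]
width: 85.0
```

Run:
```python
from h import *
pose(); d=snap('wrist','w3'); m,cs=blobs(d,(105,100,50),(130,255,255),100,(200,100,330,330))
for c in cs: print(rect(d,c,38,'wrist'),cv2.boundingRect(c))
```

```text
t 3.35 tcp [459.5 220.8 201.5] jawdeg 80.11 z [ 0.0047  0.0018 -1.    ] F [ 0.3 -0.7  0.1] w 85.0
((464.57904052734375, 208.62274169921875), (67.18445587158203, 104.02864074707031), 79.37963104248047) (219, 150, 92, 125)
```

View pics/w3.png

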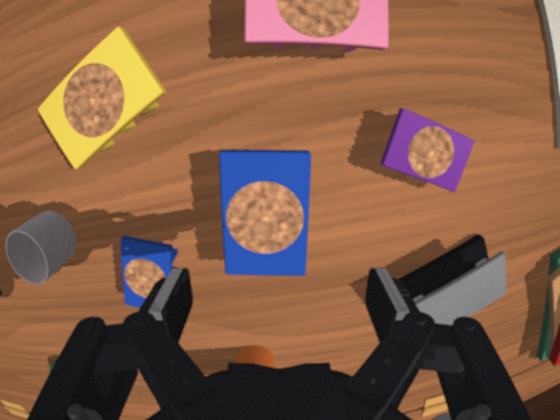

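step_arm(
  series=[
    {"tx":5.5,"ty":-13.5,"tz":-20,"rx":0,"ry":0.3,"rz":-0.5,"fingers":85},
    {"tx":0,"ty":0,"tz":-40,"rx":0,"ry":0,"rz":0,"fingers":85},
    {"tx":0,"ty":0,"tz":-30,"rx":0,"ry":0,"rz":0,"fingers":85},
    {"tx":0,"ty":0,"tz":-10,"rx":0,"ry":0,"rz":0,"fingers":85},
    {"tx":0,"ty":0,"tz":0,"rx":0,"ry":0,"rz":0,"fingers":85},
  ],
)

```text
time: 4.03
eef_pos: [467.4, 207.8, 107.1]
tool_rot: [0.092, 0.996, 0.004, 0.004]
wrist_force: [0.6, -0.2, -0.2]
width: 84.8
```

Run:
```python
from h import *
pose(); d=snap('wrist','w4'); m,cs=blobs(d,(105,100,50),(130,255,255),100)
for c in cs: print(rect(d,c,38,'wrist'),cv2.boundingRect(c))
```

```text
t 4.03 tcp [467.4 207.8 107.1] jawdeg 79.48 z [ 0.0085  0.0073 -0.9999] F [ 0.6 -0.2 -0.2] w 84.8
((534.3204345703125, 92.00511932373047), (10.449162483215332, 17.89365577697754), 0.6687960624694824) (120, 368, 25, 11)
((477.4886169433594, 104.61660766601562), (51.0552978515625, 30.134428024291992), 75.32401275634766) (75, 283, 72, 40)
((464.18408203125, 208.4822998046875), (67.08216094970703, 104.79794311523438), 79.30924987792969) (204, 162, 150, 182)
```

View pics/w4.png

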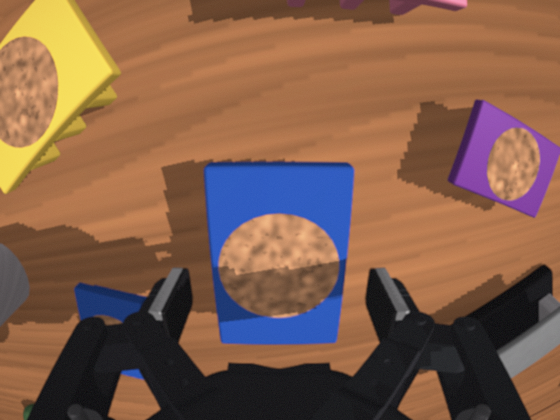

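step_arm(
  series=[
    {"tx":-2.5,"ty":0,"tz":-18,"rx":-0.4,"ry":0.5,"rz":0,"fingers":85},
    {"tx":0,"ty":0,"tz":-8,"rx":0,"ry":0,"rz":0,"fingers":85},
    {"tx":0,"ty":0,"tz":0,"rx":0,"ry":0,"rz":0,"fingers":85},
  ],
)

```text
time: 4.45
eef_pos: [465.5, 208.2, 81.8]
tool_rot: [0.092, 0.996, 0.001, 0.001]
wrist_force: [0.4, -0.3, 0.3]
width: 85.0
```

Run:
```python
from h import *
pose()
```

```text
t 4.45 tcp [465.5 208.2  81.8] jawdeg 79.47 z [ 0.0021  0.0015 -1.    ] F [ 0.4 -0.3  0.3] w 85.0
```

step_arm(
  series=[
    {"tx":-0.5,"ty":0,"tz":-4,"rx":-0.1,"ry":0.1,"rz":0,"fingers":85},
    {"tx":0,"ty":0,"tz":0,"rx":0,"ry":0,"rz":0,"fingers":60},
    {"tx":0,"ty":0,"tz":0,"rx":0,"ry":0,"rz":0,"fingers":60},
    {"tx":0,"ty":0,"tz":0,"rx":0,"ry":0,"rz":0,"fingers":60},
    {"tx":0,"ty":0,"tz":0,"rx":0,"ry":0,"rz":0,"fingers":60},
  ],
  squeeze=50,
)

```text
time: 5.08
eef_pos: [465.2, 208.3, 78.5]
tool_rot: [0.092, 0.996, 0.0, 0.001]
wrist_force: [-0.3, -1.0, -1.2]
width: 67.0
```

step_arm(
  series=[
    {"tx":0,"ty":0,"tz":15,"rx":0,"ry":0,"rz":0,"fingers":60},
    {"tx":0,"ty":0,"tz":30,"rx":0,"ry":0,"rz":0,"fingers":60},
    {"tx":0,"ty":0,"tz":40,"rx":0,"ry":0,"rz":0,"fingers":60},
    {"tx":0,"ty":0,"tz":30,"rx":0,"ry":0,"rz":0,"fingers":60},
    {"tx":0,"ty":0,"tz":0,"rx":0,"ry":0,"rz":0,"fingers":60},
  ],
)

```text
time: 5.7
eef_pos: [464.7, 207.9, 200.7]
tool_rot: [0.092, 0.996, 0.0, 0.001]
wrist_force: [-1.6, -0.3, -2.3]
width: 66.9
```

Run:
```python
from h import *
pose();snap('wrist','w5')
```

```text
t 5.7 tcp [464.7 207.9 200.7] jawdeg 79.47 z [ 2.3e-03  3.0e-04 -1.0e+00] F [-1.6 -0.3 -2.3] w 66.9
```

View pics/w5.png

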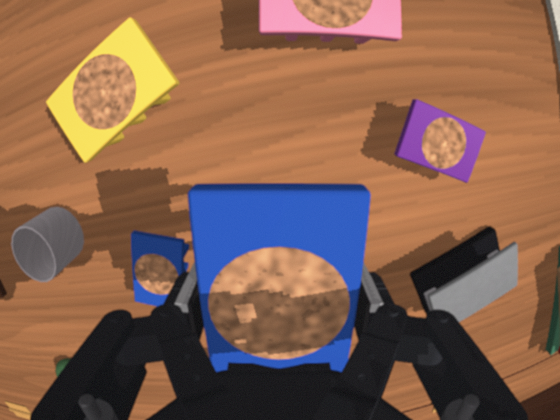

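step_arm(
  series=[
    {"tx":1,"ty":-40,"tz":0,"rx":0,"ry":0,"rz":1.3,"fingers":60},
    {"tx":1,"ty":-58,"tz":0,"rx":0,"ry":0,"rz":1.3,"fingers":60},
    {"tx":1,"ty":-58,"tz":0,"rx":0,"ry":0,"rz":1.3,"fingers":60},
    {"tx":1,"ty":-58,"tz":0,"rx":0,"ry":0,"rz":1.3,"fingers":60},
    {"tx":1,"ty":-58,"tz":0,"rx":0,"ry":0,"rz":1.3,"fingers":60},
    {"tx":1,"ty":-58,"tz":0,"rx":0,"ry":0,"rz":1.3,"fingers":60},
    {"tx":1,"ty":-50,"tz":0,"rx":0,"ry":0,"rz":1.3,"fingers":60},
    {"tx":1,"ty":-25,"tz":0,"rx":0,"ry":0,"rz":0.4,"fingers":60},
    {"tx":0,"ty":0,"tz":0,"rx":0,"ry":0,"rz":0,"fingers":60},
    {"tx":0,"ty":0,"tz":0,"rx":0,"ry":0,"rz":0,"fingers":60},
  ],
)

```text
time: 7.0
eef_pos: [467.1, -208.8, 193.7]
tool_rot: [0.005, 1.0, 0.001, -0.004]
wrist_force: [-0.4, 0.6, -1.9]
width: 67.0
```

Run:
```python
from h import *
s,M=pose();d=snap('wrist','w6'); p=np.array(s['eef_pos'])
m,cs=blobs(d,(105,100,50),(130,255,255),2000)
for c in cs:
  r=rect(d,c,p[2]-40.5,'wrist'); print(r, 'rel tool', M.T[:2,:2]@(np.array(r[0])-p[:2]))
d=load('w5');m,cs=blobs(d,(105,100,50),(130,255,255),2000)
for c in cs: print(rect(d,c,200.7-40.5,'wrist'))
```

```text
t 7.0 tcp [ 467.1 -208.8  193.7] jawdeg 89.42 z [-0.0084  0.0028 -1.    ] F [-0.4  0.6 -1.9] w 67.0
((461.07275390625, -208.94110107421875), (68.1291732788086, 96.14553833007812), 89.3197250366211) rel tool [ 6.0686659  -0.20498717]
((459.3524169921875, 208.61920166015625), (68.113525390625, 96.87773132324219), 79.48428344726562)
```

View pics/w6.png

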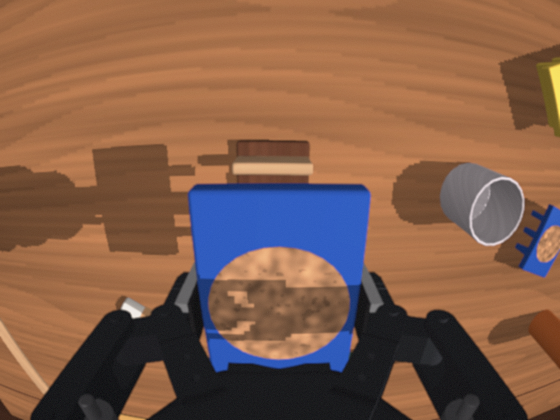

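Run:
```python
from h import *
s,M=pose();d=load('w6'); p=np.array(s['eef_pos']); zt=p[2]-40.5
c=d['color'][120:380,160:400]; cv2.imwrite('pics/w6z.png',cv2.resize(c,None,fx=2.3,fy=2.3)[:,:,::-1])
for v in range(178,202): print(v,d['color'][v,250],d['color'][v,300],onz(d,280,v,zt,'wrist')[:2].round(1))
# cork boundary fit
hsv=cv2.cvtColor(d['color'],cv2.COLOR_RGB2HSV); pts=[]
for u in range(225,340,5):
    col=hsv[200:300,u,0]; i=np.argmax(col<60)+200
    pts.append(onz(d,u,i-0.5,zt,'wrist')[:2])
pts=np.array(pts)
A=np.c_[2*pts,np.ones(len(pts))]; x=np.linalg.lstsq(A,(pts**2).sum(1),rcond=None)[0]; print('cork',x[:2],np.sqrt(x[2]+x[:2]@x[:2]))
from scipy.optimize import least_squares
f=least_squares(lambda c:np.hypot(*(pts-c).T)-30,[465,-209]);print(f.x,np.abs(f.fun).max())
```

```text
t 7.05 tcp [ 467.1 -208.8  193.8] jawdeg 89.43 z [-0.0085  0.0026 -1.    ] F [-0.2 -1.5 -1.8] w 66.9
178 [117  72  53] [110  68  50] [ 410.8 -208.1]
179 [118  73  54] [109  69  49] [ 411.2 -208.1]
180 [117  71  50] [109  67  48] [ 411.6 -208.1]
181 [119  73  54] [110  68  49] [ 411.9 -208.1]
182 [107  66  63] [99 63 61] [ 412.3 -208.1]
183 [77 58 86] [69 55 86] [ 412.7 -208.1]
184 [41 50 97] [35 48 97] [ 413.  -208.1]
185 [25 48 97] [24 46 99] [ 413.4 -208.1]
186 [ 23  47 100] [ 28  50 101] [ 413.8 -208.1]
187 [ 30  51 105] [ 26  50 103] [ 414.1 -208.1]
188 [ 28  54 108] [ 28  52 107] [ 414.5 -208.1]
189 [ 30  60 123] [ 28  57 121] [ 414.9 -208.1]
190 [ 38  71 147] [ 35  68 143] [ 415.3 -208.1]
191 [ 43  80 167] [ 41  78 164] [ 415.6 -208.1]
192 [ 43  84 176] [ 46  86 178] [ 416.  -208.1]
193 [ 44  86 180] [ 48  88 182] [ 416.4 -208.1]
194 [ 45  88 185] [ 48  90 186] [ 416.7 -208.2]
195 [ 46  90 189] [ 47  90 190] [ 417.1 -208.2]
196 [ 48  92 192] [ 49  94 192] [ 417.5 -208.2]
197 [ 47  92 191] [ 48  92 192] [ 417.9 -208.2]
198 [ 48  92 192] [ 49  94 193] [ 418.2 -208.2]
199 [ 48  92 191] [ 49  94 193] [ 418.6 -208.2]
200 [ 47  93 192] [ 50  94 192] [ 419.  -208.2]
201 [ 47  92 192] [ 52  95 194] [ 419.4 -208.2]
cork [ 467.60475539 -209.205045  ] 29.83906930458971
[ 467.78306682 -209.21170433] 0.2106327970626758
```

View pics/w6z.png

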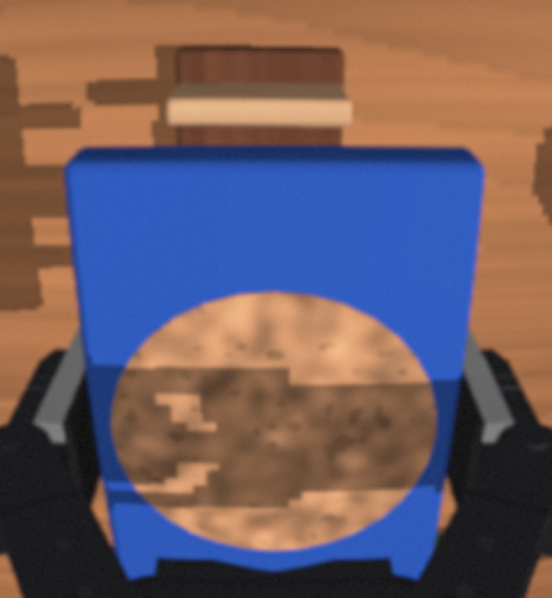

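step_arm(
  series=[
    {"tx":5.5,"ty":-4,"tz":-10,"rx":-0.1,"ry":-0.5,"rz":-0.4,"fingers":60},
    {"tx":0,"ty":0,"tz":-28,"rx":0,"ry":0,"rz":0,"fingers":60},
    {"tx":0,"ty":0,"tz":-10,"rx":0,"ry":0,"rz":0,"fingers":60},
    {"tx":0,"ty":0,"tz":0,"rx":0,"ry":0,"rz":0,"fingers":60},
    {"tx":0,"ty":0,"tz":0,"rx":0,"ry":0,"rz":0,"fingers":60},
  ],
)

```text
time: 7.68
eef_pos: [474.4, -210.9, 143.9]
tool_rot: [0.007, 1.0, 0.0, 0.001]
wrist_force: [0.1, 0.9, -0.9]
width: 66.9
```

```bash
cat > tr.py <<'E'
from h import *
from scipy.optimize import least_squares
def tray(tag,off=40.5):
    s,M=pose();d=snap('wrist',tag); p=np.array(s['eef_pos']); zt=p[2]-off
    hsv=cv2.cvtColor(d['color'],cv2.COLOR_RGB2HSV); pts=[]
    for u in range(225,340,5):
        col=hsv[200:300,u,0]; i=np.argmax(col<60)+200
        pts.append(onz(d,u,i-0.5,zt,'wrist')[:2])
    pts=np.array(pts)
    f=least_squares(lambda c:np.hypot(*(pts-c).T)-30,p[:2],loss='soft_l1');print('cork',f.x,np.abs(f.fun).max())
    return d
E
python3 - <<'E'
from tr import *
d=tray('w7')
m,cs=blobs(d,(5,40,195),(30,140,255),60,(200,100,360,215))
for c in cs: print(rect(d,c,40,'wrist'),cv2.boundingRect(c))
E
```

```text
t 7.67 tcp [ 474.4 -210.9  143.9] jawdeg 89.2 z [ 2.3e-03  9.0e-04 -1.0e+00] F [ 0.1  0.9 -0.9] w 66.9
cork [ 475.34580103 -211.38496527] 0.2082341037380857
((432.0010681152344, -204.5380401611328), (41.65738296508789, 8.015374183654785), 87.81598663330078) (252, 166, 76, 16)
```

View pics/w7.png

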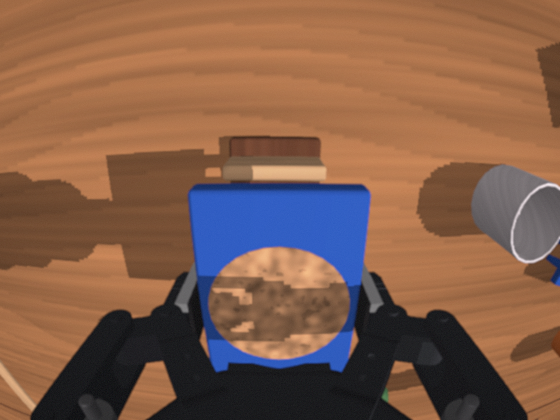

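Run:
```python
from h import *
d=load('w7'); g=d['color'].astype(int)
for u in (240,265,300): print(u,[tuple(g[v,u]) [0] for v in range(150,186)])
for v in (170,173,176): 
  r=g[v,:,2]; print([r[u] for u in range(215,232)],[r[u] for u in range(318,334)])
for u,v in [(275,164.5),(275,179.5),(223.5,173),(326,173)]: print(u,v,onz(d,u,v,40,'wrist').round(1))
```

```text
240 [np.int64(103), np.int64(105), np.int64(106), np.int64(104), np.int64(105), np.int64(103), np.int64(107), np.int64(113), np.int64(113), np.int64(112), np.int64(113), np.int64(117), np.int64(121), np.int64(117), np.int64(116), np.int64(127), np.int64(140), np.int64(149), np.int64(151), np.int64(151), np.int64(150), np.int64(150), np.int64(150), np.int64(146), np.int64(144), np.int64(143), np.int64(140), np.int64(137), np.int64(130), np.int64(116), np.int64(92), np.int64(73), np.int64(62), np.int64(46), np.int64(29), np.int64(25)]
265 [np.int64(119), np.int64(119), np.int64(119), np.int64(121), np.int64(119), np.int64(120), np.int64(120), np.int64(118), np.int64(115), np.int64(111), np.int64(114), np.int64(115), np.int64(118), np.int64(117), np.int64(126), np.int64(160), np.int64(199), np.int64(223), np.int64(227), np.int64(230), np.int64(231), np.int64(229), np.int64(229), np.int64(229), np.int64(226), np.int64(223), np.int64(222), np.int64(221), np.int64(207), np.int64(182), np.int64(146), np.int64(125), np.int64(109), np.int64(75), np.int64(36), np.int64(25)]
300 [np.int64(115),
[... 1371 characters left out ...]
np.int64(87), np.int64(83), np.int64(82), np.int64(83), np.int64(81), np.int64(80), np.int64(83)]
[np.int64(74), np.int64(75), np.int64(74), np.int64(74), np.int64(74), np.int64(70), np.int64(61), np.int64(63), np.int64(76), np.int64(79), np.int64(81), np.int64(84), np.int64(83), np.int64(82), np.int64(83), np.int64(84), np.int64(83)] [np.int64(131), np.int64(131), np.int64(130), np.int64(131), np.int64(132), np.int64(133), np.int64(129), np.int64(119), np.int64(103), np.int64(89), np.int64(86), np.int64(85), np.int64(86), np.int64(82), np.int64(82), np.int64(84)]
275 164.5 [ 427.1 -212.6   40. ]
275 179.5 [ 435.6 -212.7   40. ]
223.5 173 [ 431.3 -241.3   40. ]
326 173 [ 432.1 -184.4   40. ]
```

step_arm(
  series=[
    {"tx":-1.8,"ty":-2,"tz":-8,"rx":0,"ry":0.1,"rz":-0.2,"fingers":60},
    {"tx":0,"ty":0,"tz":-8,"rx":0,"ry":0,"rz":0,"fingers":60},
    {"tx":0,"ty":0,"tz":0,"rx":0,"ry":0,"rz":0,"fingers":60},
    {"tx":0,"ty":0,"tz":0,"rx":0,"ry":0,"rz":0,"fingers":60},
  ],
)

```text
time: 8.22
eef_pos: [472.6, -213.3, 127.6]
tool_rot: [0.009, 1.0, 0.0, 0.001]
wrist_force: [0.0, 0.2, -1.2]
width: 67.4
```

Run:
```python
from tr import *
d=tray('w8'); snap('side','s8')
c=cv2.imread('pics/s8.png')[180:320,240:400]; cv2.imwrite('pics/s8z.png',cv2.resize(c,None,fx=4,fy=4))
```

```text
t 8.22 tcp [ 472.6 -213.3  127.6] jawdeg 88.96 z [ 1.5e-03  4.0e-04 -1.0e+00] F [ 0.   0.2 -1.2] w 67.4
cork [ 473.56732166 -213.84088048] 0.2071004108558938
```

View pics/s8z.png

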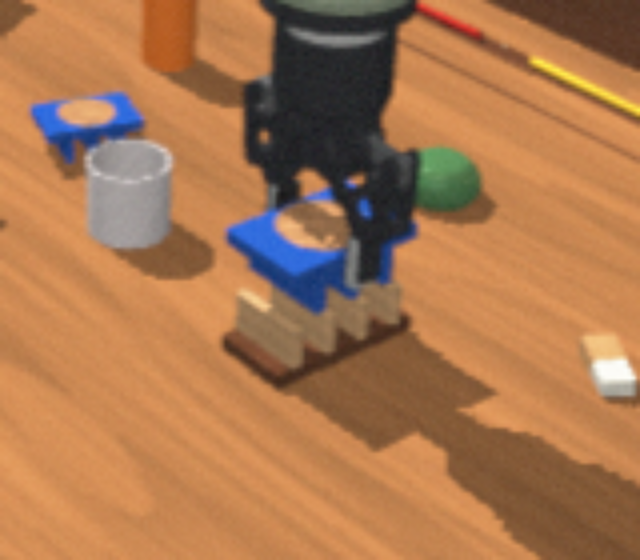

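Picture s8z: the tray hangs over the foot with its fins over the gaps. Lowering now.

step_arm(
  series=[
    {"tx":0,"ty":0.3,"tz":-9,"rx":0,"ry":0.1,"rz":0,"fingers":60},
    {"tx":0,"ty":0,"tz":-9,"rx":0,"ry":0,"rz":0,"fingers":60},
    {"tx":0,"ty":0,"tz":-8,"rx":0,"ry":0,"rz":0,"fingers":60},
    {"tx":0,"ty":0,"tz":-4,"rx":0,"ry":0,"rz":0,"fingers":60},
    {"tx":0,"ty":0,"tz":0,"rx":0,"ry":0,"rz":0,"fingers":60},
  ],
)

```text
time: 8.95
eef_pos: [472.6, -212.8, 95.2]
tool_rot: [0.009, 1.0, 0.0, -0.0]
wrist_force: [-0.3, -0.3, -1.2]
width: 67.3
```

Run:
```python
from tr import *
d=tray('w9')
```

```text
t 8.95 tcp [ 472.6 -212.8   95.2] jawdeg 88.97 z [-6.e-04  6.e-04 -1.e+00] F [-0.3 -0.3 -1.2] w 67.3
cork [ 473.437698   -213.38014127] 0.2027809377271268
```

Expected seating is at TCP z ≈ 92.5. I'll lower until contact shows.

step_arm(
  series=[
    {"tx":0,"ty":0,"tz":-2,"rx":0,"ry":0,"rz":0,"fingers":60},
    {"tx":0,"ty":0,"tz":-1,"rx":0,"ry":0,"rz":0,"fingers":60},
    {"tx":0,"ty":0,"tz":0,"rx":0,"ry":0,"rz":0,"fingers":60},
  ],
)

```text
time: 9.38
eef_pos: [472.8, -213.0, 92.6]
tool_rot: [0.009, 1.0, 0.0, 0.0]
wrist_force: [0.2, -0.6, -1.6]
width: 67.0
```

step_arm(
  series=[
    {"tx":0,"ty":0,"tz":-1,"rx":0,"ry":0,"rz":0,"fingers":60},
    {"tx":0,"ty":0,"tz":0,"rx":0,"ry":0,"rz":0,"fingers":60},
  ],
)

```text
time: 9.62
eef_pos: [472.9, -213.0, 92.4]
tool_rot: [0.009, 1.0, -0.0, 0.0]
wrist_force: [-0.8, 0.2, -1.8]
width: 66.9
```

step_arm(
  series=[
    {"tx":0,"ty":0,"tz":-0.5,"rx":0,"ry":0,"rz":0,"fingers":60},
    {"tx":0,"ty":0,"tz":0,"rx":0,"ry":0,"rz":0,"fingers":72},
    {"tx":0,"ty":0,"tz":0,"rx":0,"ry":0,"rz":0,"fingers":85},
    {"tx":0,"ty":0,"tz":0,"rx":0,"ry":0,"rz":0,"fingers":85},
    {"tx":0,"ty":0,"tz":0,"rx":0,"ry":0,"rz":0,"fingers":85},
  ],
)

```text
time: 10.25
eef_pos: [473.0, -213.1, 92.2]
tool_rot: [0.009, 1.0, -0.0, 0.001]
wrist_force: [-0.2, -0.2, 0.0]
width: 84.8
```

step_arm(
  series=[
    {"tx":0,"ty":0,"tz":15,"rx":0,"ry":0,"rz":0,"fingers":85},
    {"tx":0,"ty":0,"tz":40,"rx":0,"ry":0,"rz":0,"fingers":85},
    {"tx":0,"ty":0,"tz":50,"rx":0,"ry":0,"rz":0,"fingers":85},
    {"tx":0,"ty":0,"tz":40,"rx":0,"ry":0,"rz":0,"fingers":85},
    {"tx":0,"ty":0,"tz":0,"rx":0,"ry":0,"rz":0,"fingers":85},
  ],
)

```text
time: 10.88
eef_pos: [472.2, -212.6, 245.6]
tool_rot: [0.009, 1.0, -0.001, 0.001]
wrist_force: [-0.6, 0.3, 0.1]
width: 85.1
```

Run:
```python
from h import *
pose(); d=snap('wrist','w10'); snap('side','s10'); snap('top','t10')
c=cv2.imread('pics/s10.png')[180:320,240:400]; c=cv2.resize(c,None,fx=3,fy=3); w=cv2.resize(cv2.imread('pics/w10.png')[100:380,100:480],(480,420)); cv2.imwrite('pics/m10.png',cv2.resize(np.hstack([c[:,80:],w[:,60:]]),(800,410)))
m,cs=blobs(d,(105,100,50),(130,255,255),2000)
for c in cs: print(rect(d,c,52,'wrist'),cv2.boundingRect(c))
m,cs=blobs(load('t10'),(105,100,50),(130,255,255),100,(320,180,400,260))
for c in cs: print(rect(load('t10'),c,52,'top'),cv2.boundingRect(c))
```

```text
t 10.88 tcp [ 472.2 -212.6  245.6] jawdeg 89.01 z [ 0.0026 -0.0011 -1.    ] F [-0.6  0.3  0.1] w 85.1
((471.6717834472656, -213.70106506347656), (67.13214111328125, 103.12237548828125), 89.02084350585938) (238, 136, 82, 115)
((449.4239196777344, -211.4677276611328), (67.91116333007812, 56.94682312011719), 89.01097869873047) (337, 222, 25, 21)
```

View pics/m10.png

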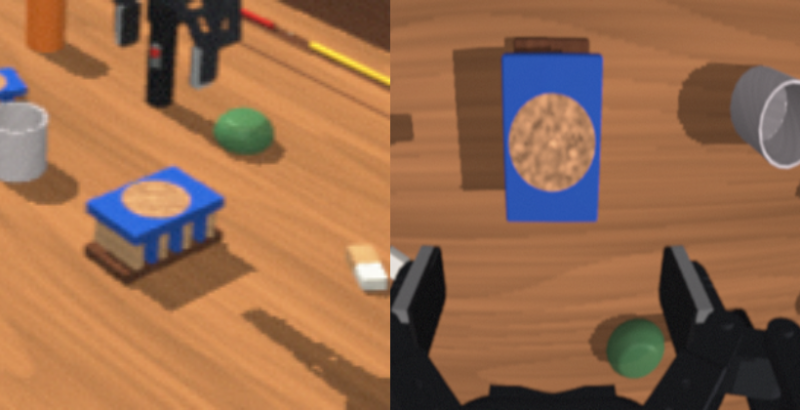

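Pictures w10/s10: the tray is fully seated and square, with its centre near (471.7–473.4, -213.5) at 89.0°. The tin is next.

step_arm(
  series=[
    {"tx":-4,"ty":45,"tz":0,"rx":0,"ry":0,"rz":0,"fingers":85},
    {"tx":-4,"ty":55,"tz":0,"rx":0,"ry":0,"rz":0,"fingers":85},
    {"tx":-4,"ty":45,"tz":0,"rx":0,"ry":0,"rz":0,"fingers":85},
    {"tx":-2,"ty":25,"tz":0,"rx":0,"ry":0,"rz":0,"fingers":85},
    {"tx":0,"ty":0,"tz":0,"rx":0,"ry":0,"rz":0,"fingers":85},
  ],
)

```text
time: 11.65
eef_pos: [454.7, -37.2, 238.2]
tool_rot: [0.009, 1.0, 0.001, -0.005]
wrist_force: [-0.1, -0.6, -0.0]
width: 84.9
```

Run:
```python
from h import *
from scipy.optimize import least_squares
d=load('w10'); m,cs=blobs(d,(105,100,50),(130,255,255),2000)
hsv=cv2.cvtColor(d['color'],cv2.COLOR_RGB2HSV)
mm=cv2.drawContours(np.zeros_like(m),cs,-1,255,-1)&~m
c=max(cv2.findContours(mm,0,1)[0],key=cv2.contourArea)[:,0]
P=np.array([onz(d,a,b,52,'wrist')[:2] for a,b in c]); f=least_squares(lambda x:np.hypot(*(P-x[:2]).T)-x[2],[472,-213,30],loss='soft_l1'); print('cork',f.x)
pose(); snap('wrist','w11')
```

```text
cork [ 473.18089219 -213.6743041    30.12849645]
t 11.65 tcp [454.7 -37.2 238.2] jawdeg 89.01 z [-0.0099  0.0022 -0.9999] F [-0.1 -0.6 -0. ] w 84.9
```

View pics/w11.png

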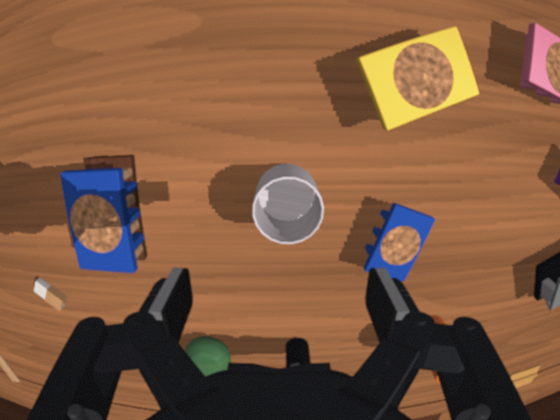

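```bash
cat >> h.py <<'E'
def circ(P,r0=None,x0=None):
    from scipy.optimize import least_squares
    P=np.array(P)[:,:2]; x0=P.mean(0) if x0 is None else x0
    if r0 is None:
        f=least_squares(lambda x:np.hypot(*(P-x[:2]).T)-x[2],[*x0,25],loss='soft_l1')
    else: f=least_squares(lambda x:np.hypot(*(P-x[:2]).T)-r0,x0,loss='soft_l1')
    return f.x.round(2), np.median(np.abs(f.fun)).round(2)
E
python3 - <<'E'
from h import *
d=load('w11'); hsv=cv2.cvtColor(d['color'],cv2.COLOR_RGB2HSV)
m=((hsv[:,:,1]<40)&(hsv[:,:,2]>195)); ys,xs=np.nonzero(m[150:260,230:340]); xs+=230; ys+=150
k=~((xs<275)&(ys<205)&(ys>185)&(xs>257))
print(len(xs)); print(circ([onz(d,a,b,55,'wrist') for a,b in zip(xs[k],ys[k])]))
d=load('t10'); hsv=cv2.cvtColor(d['color'],cv2.COLOR_RGB2HSV)
m=((hsv[:,:,1]<60)); ys,xs=np.nonzero(m[210:250,265:305]); xs+=265; ys+=210
c=cv2.convexHull(np.c_[xs,ys].astype(np.int32))[:,0]; print(circ([onz(d,a,b,55) for a,b in c]))
E
```

```text
452
(array([462.  , -29.63,  28.82]), np.float64(0.36))
(array([458.62, -29.28,  31.2 ]), np.float64(0.59))
```

step_arm(
  series=[
    {"tx":7,"ty":7.5,"tz":-25,"rx":-0.1,"ry":-0.6,"rz":0,"fingers":85},
    {"tx":0,"ty":0,"tz":-45,"rx":0,"ry":0,"rz":0,"fingers":85},
    {"tx":0,"ty":0,"tz":-35,"rx":0,"ry":0,"rz":0,"fingers":85},
    {"tx":0,"ty":0,"tz":-10,"rx":0,"ry":0,"rz":0,"fingers":85},
    {"tx":0,"ty":0,"tz":0,"rx":0,"ry":0,"rz":0,"fingers":85},
  ],
)

```text
time: 12.32
eef_pos: [461.7, -35.2, 119.2]
tool_rot: [0.012, 1.0, -0.001, -0.0]
wrist_force: [-0.3, -0.9, -0.7]
width: 85.0
```

Run:
```python
from h import *
pose(); snap('wrist','w12')
```

```text
t 12.32 tcp [461.7 -35.2 119.2] jawdeg 88.62 z [-8.0e-04 -1.9e-03 -1.0e+00] F [-0.3 -0.9 -0.7] w 85.0
```

View pics/w12.png

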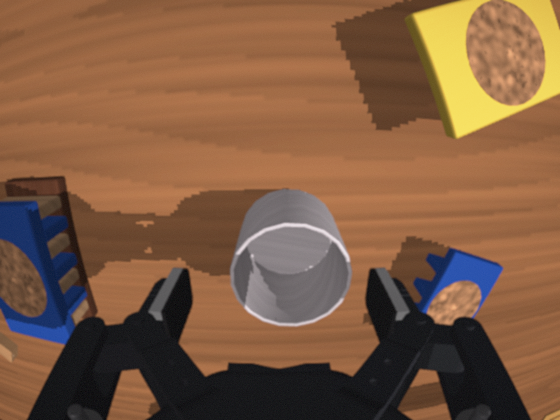

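step_arm(
  series=[
    {"tx":0,"ty":5,"tz":-8,"rx":0,"ry":0,"rz":0.4,"fingers":85},
    {"tx":0,"ty":0,"tz":-15,"rx":0,"ry":0,"rz":0,"fingers":85},
    {"tx":0,"ty":0,"tz":-7,"rx":0,"ry":0,"rz":0,"fingers":85},
    {"tx":0,"ty":0,"tz":0,"rx":0,"ry":0,"rz":0,"fingers":85},
  ],
)

```text
time: 12.88
eef_pos: [463.1, -29.8, 90.9]
tool_rot: [0.008, 1.0, -0.001, 0.002]
wrist_force: [0.5, -0.6, 0.7]
width: 84.8
```

Run:
```python
from h import *
pose(); d=snap('wrist','w13'); 
hsv=cv2.cvtColor(d['color'],cv2.COLOR_RGB2HSV)
m=((hsv[:,:,1]<40)&(hsv[:,:,2]>195)); ys,xs=np.nonzero(m[150:400,205:355]); xs+=205; ys+=150
c=cv2.convexHull(np.c_[xs,ys].astype(np.int32))[:,0];print(circ([onz(d,a,b,55,'wrist') for a,b in c]))
```

```text
t 12.88 tcp [463.1 -29.8  90.9] jawdeg 89.04 z [ 0.0046 -0.0015 -1.    ] F [ 0.5 -0.6  0.7] w 84.8
(array([462.07, -29.68,  29.62]), np.float64(0.13))
```

View pics/w13.png

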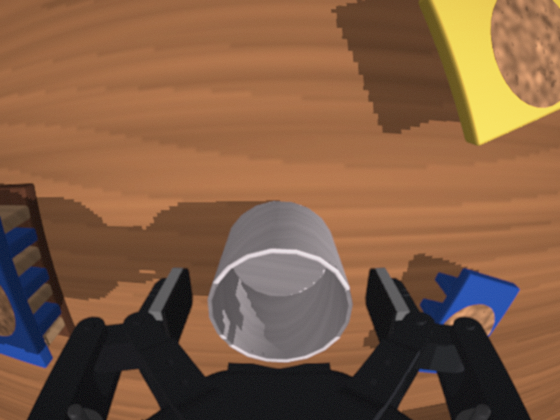

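step_arm(
  series=[
    {"tx":-1,"ty":0,"tz":-5,"rx":0.1,"ry":0.3,"rz":0,"fingers":85},
    {"tx":0,"ty":0,"tz":0,"rx":0,"ry":0,"rz":0,"fingers":85},
    {"tx":0,"ty":0,"tz":0,"rx":0,"ry":0,"rz":0,"fingers":50},
    {"tx":0,"ty":0,"tz":0,"rx":0,"ry":0,"rz":0,"fingers":50},
    {"tx":0,"ty":0,"tz":0,"rx":0,"ry":0,"rz":0,"fingers":50},
    {"tx":0,"ty":0,"tz":0,"rx":0,"ry":0,"rz":0,"fingers":50},
    {"tx":0,"ty":0,"tz":0,"rx":0,"ry":0,"rz":0,"fingers":50},
  ],
  squeeze=45,
)

```text
time: 13.8
eef_pos: [462.4, -29.9, 87.1]
tool_rot: [0.008, 1.0, 0.0, 0.0]
wrist_force: [-0.1, -0.6, -0.6]
width: 59.0
```

step_arm(
  series=[
    {"tx":0,"ty":0,"tz":15,"rx":0,"ry":0,"rz":0,"fingers":50},
    {"tx":0,"ty":0,"tz":35,"rx":0,"ry":0,"rz":0,"fingers":50},
    {"tx":0,"ty":0,"tz":40,"rx":0,"ry":0,"rz":0,"fingers":50},
    {"tx":0,"ty":0,"tz":0,"rx":0,"ry":0,"rz":0,"fingers":50},
  ],
)

```text
time: 14.3
eef_pos: [461.9, -29.8, 179.1]
tool_rot: [0.008, 1.0, 0.0, -0.0]
wrist_force: [0.3, 0.0, -2.7]
width: 58.9
```

Run:
```python
from h import *
pose()
```

```text
t 14.3 tcp [461.9 -29.8 179.1] jawdeg 89.05 z [-6.e-04  2.e-04 -1.e+00] F [ 0.3  0.  -2.7] w 58.9
```

step_arm(
  series=[
    {"tx":3,"ty":-35,"tz":0,"rx":0,"ry":0,"rz":0,"fingers":50},
    {"tx":3,"ty":-50,"tz":0,"rx":0,"ry":0,"rz":0,"fingers":50},
    {"tx":3,"ty":-50,"tz":0,"rx":0,"ry":0,"rz":0,"fingers":50},
    {"tx":2,"ty":-35,"tz":0,"rx":0,"ry":0,"rz":0,"fingers":50},
    {"tx":0,"ty":-5,"tz":0,"rx":0,"ry":0,"rz":0,"fingers":50},
    {"tx":0,"ty":0,"tz":0,"rx":0,"ry":0,"rz":0,"fingers":50},
  ],
)

```text
time: 15.05
eef_pos: [471.7, -208.8, 174.3]
tool_rot: [0.007, 1.0, 0.001, -0.002]
wrist_force: [-1.0, -0.5, -1.0]
width: 58.7
```

Run:
```python
from h import *
s,M=pose(); d=snap('wrist','w14'); z=s['eef_pos'][2]-87.1+55
hsv=cv2.cvtColor(d['color'],cv2.COLOR_RGB2HSV)
m=((hsv[:,:,1]<40)&(hsv[:,:,2]>195)); ys,xs=np.nonzero(m[150:400,205:355]); xs+=205; ys+=150
c=cv2.convexHull(np.c_[xs,ys].astype(np.int32))[:,0];print(circ([onz(d,a,b,z,'wrist') for a,b in c]))
```

```text
t 15.05 tcp [ 471.7 -208.8  174.3] jawdeg 89.18 z [-0.0046  0.0028 -1.    ] F [-1.  -0.5 -1. ] w 58.7
(array([ 471.15, -208.95,   29.49]), np.float64(0.09))
```

View pics/w14.png

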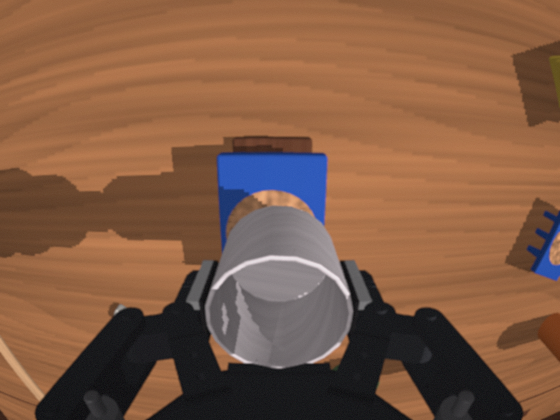

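step_arm(
  series=[
    {"tx":1.8,"ty":-4.6,"tz":-8,"rx":-0.2,"ry":-0.3,"rz":0,"fingers":50},
    {"tx":0,"ty":0,"tz":-12,"rx":0,"ry":0,"rz":0,"fingers":50},
    {"tx":0,"ty":0,"tz":-6,"rx":0,"ry":0,"rz":0,"fingers":50},
    {"tx":0,"ty":0,"tz":0,"rx":0,"ry":0,"rz":0,"fingers":50},
  ],
)

```text
time: 15.6
eef_pos: [474.0, -210.9, 145.8]
tool_rot: [0.005, 1.0, -0.0, 0.0]
wrist_force: [-0.1, -0.4, -0.4]
width: 58.9
```

Run:
```python
from h import *
s,M=pose(); d=snap('wrist','w15'); z=s['eef_pos'][2]-87.1+55
hsv=cv2.cvtColor(d['color'],cv2.COLOR_RGB2HSV)
m=((hsv[:,:,1]<40)&(hsv[:,:,2]>195)); ys,xs=np.nonzero(m[150:400,205:355]); xs+=205; ys+=150
c=cv2.convexHull(np.c_[xs,ys].astype(np.int32))[:,0];print(circ([onz(d,a,b,z,'wrist') for a,b in c]))
```

```text
t 15.6 tcp [ 474.  -210.9  145.8] jawdeg 89.42 z [ 0.e+00 -1.e-04 -1.e+00] F [-0.1 -0.4 -0.4] w 58.9
(array([ 473.61, -211.16,   29.59]), np.float64(0.1))
```

step_arm(
  series=[
    {"tx":-0.4,"ty":-2.4,"tz":-1,"rx":0,"ry":0,"rz":-0.4,"fingers":50},
    {"tx":0,"ty":0,"tz":-3,"rx":0,"ry":0,"rz":0,"fingers":50},
    {"tx":0,"ty":0,"tz":-1.5,"rx":0,"ry":0,"rz":0,"fingers":50},
    {"tx":0,"ty":0,"tz":0,"rx":0,"ry":0,"rz":0,"fingers":50},
  ],
)

```text
time: 16.15
eef_pos: [473.7, -213.6, 140.7]
tool_rot: [0.009, 1.0, -0.0, 0.001]
wrist_force: [-1.3, -0.5, -1.6]
width: 58.8
```

step_arm(
  series=[
    {"tx":0,"ty":0,"tz":-1.2,"rx":0,"ry":0,"rz":0,"fingers":50},
    {"tx":0,"ty":0,"tz":-0.6,"rx":0,"ry":0,"rz":0,"fingers":50},
    {"tx":0,"ty":0,"tz":0,"rx":0,"ry":0,"rz":0,"fingers":50},
  ],
)

```text
time: 16.52
eef_pos: [473.8, -213.6, 139.0]
tool_rot: [0.009, 1.0, -0.0, 0.001]
wrist_force: [-1.5, 0.5, -0.1]
width: 59.0
```

step_arm(
  series=[
    {"tx":0,"ty":0,"tz":0,"rx":0,"ry":0,"rz":0,"fingers":64},
    {"tx":0,"ty":0,"tz":0,"rx":0,"ry":0,"rz":0,"fingers":85},
    {"tx":0,"ty":0,"tz":0,"rx":0,"ry":0,"rz":0,"fingers":85},
    {"tx":0,"ty":0,"tz":0,"rx":0,"ry":0,"rz":0,"fingers":85},
    {"tx":0,"ty":0,"tz":0,"rx":0,"ry":0,"rz":0,"fingers":85},
  ],
)

```text
time: 17.15
eef_pos: [473.9, -213.7, 139.1]
tool_rot: [0.009, 1.0, -0.0, 0.001]
wrist_force: [-0.5, 0.3, 0.3]
width: 85.0
```

step_arm(
  series=[
    {"tx":0,"ty":0,"tz":15,"rx":0,"ry":0,"rz":0,"fingers":85},
    {"tx":0,"ty":0,"tz":40,"rx":0,"ry":0,"rz":0,"fingers":85},
    {"tx":0,"ty":0,"tz":50,"rx":0,"ry":0,"rz":0,"fingers":85},
    {"tx":0,"ty":0,"tz":10,"rx":0,"ry":0,"rz":0,"fingers":85},
    {"tx":0,"ty":0,"tz":0,"rx":0,"ry":0,"rz":0,"fingers":85},
  ],
)

```text
time: 17.77
eef_pos: [473.3, -213.2, 260.8]
tool_rot: [0.009, 1.0, -0.0, 0.001]
wrist_force: [0.3, -0.5, 0.1]
width: 84.9
```

Run:
```python
from h import *
s,M=pose(); d=snap('wrist','w16'); z=107
hsv=cv2.cvtColor(d['color'],cv2.COLOR_RGB2HSV)
m=((hsv[:,:,1]<40)&(hsv[:,:,2]>195)); ys,xs=np.nonzero(m[130:280,205:355]); xs+=205; ys+=130
c=cv2.convexHull(np.c_[xs,ys].astype(np.int32))[:,0];print(circ([onz(d,a,b,z,'wrist') for a,b in c]))
```

```text
t 17.77 tcp [ 473.3 -213.2  260.8] jawdeg 89.02 z [ 2.5e-03 -8.0e-04 -1.0e+00] F [ 0.3 -0.5  0.1] w 84.9
(array([ 473.49, -214.02,   29.43]), np.float64(0.09))
```

View pics/w16.png

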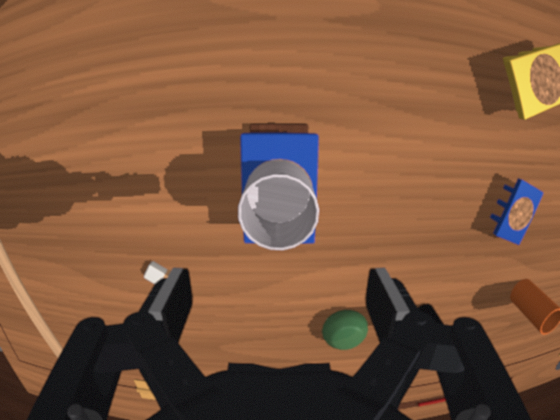

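step_arm(
  series=[
    {"tx":15,"ty":32,"tz":2,"rx":0,"ry":0,"rz":0,"fingers":85},
    {"tx":23,"ty":50,"tz":2,"rx":0,"ry":0,"rz":0,"fingers":85},
    {"tx":23,"ty":50,"tz":2,"rx":0,"ry":0,"rz":0,"fingers":85},
    {"tx":23,"ty":50,"tz":2,"rx":0,"ry":0,"rz":0,"fingers":85},
    {"tx":23,"ty":50,"tz":2,"rx":0,"ry":0,"rz":0,"fingers":85},
    {"tx":23,"ty":50,"tz":2,"rx":0,"ry":0,"rz":0,"fingers":85},
    {"tx":20,"ty":45,"tz":2,"rx":0,"ry":0,"rz":0,"fingers":85},
    {"tx":10,"ty":25,"tz":2,"rx":0,"ry":0,"rz":0,"fingers":85},
    {"tx":0,"ty":0,"tz":0,"rx":0,"ry":0,"rz":0,"fingers":85},
    {"tx":0,"ty":0,"tz":0,"rx":0,"ry":0,"rz":0,"fingers":85},
  ],
)

```text
time: 19.08
eef_pos: [633.1, 150.2, 264.3]
tool_rot: [0.009, 1.0, -0.002, -0.008]
wrist_force: [-0.0, 0.2, -0.2]
width: 84.8
```

Run:
```python
from h import *
s,M=pose(); print(np.round(s['qpos'],2)); d=snap('wrist','w17')
```

```text
t 19.07 tcp [633.1 150.2 264.3] jawdeg 88.95 z [-0.0159 -0.0045 -0.9999] F [-0.   0.2 -0.2] w 84.8
[-0.15  0.89 -0.32  1.2   0.28  1.11  1.06]
```

View pics/w17.png

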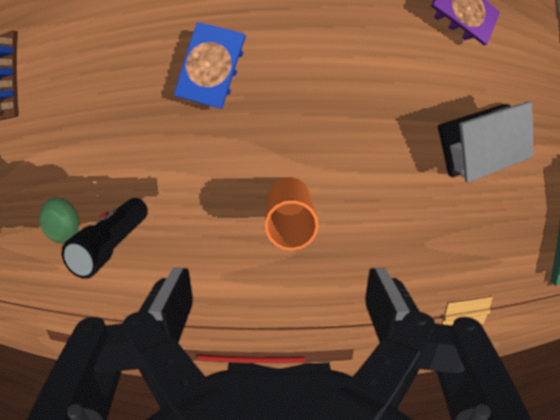

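Run:
```python
from h import *
d=load('w17'); hsv=cv2.cvtColor(d['color'],cv2.COLOR_RGB2HSV)
print(hsv[225:255:3,291]); print(hsv[195:210,291])
for thr in (200,215,230):
    m=(hsv[:,:,0]<15)&(hsv[:,:,1]>150)&(hsv[:,:,2]>thr); ys,xs=np.nonzero(m[190:255,255:325]); xs+=255; ys+=190
    c=cv2.convexHull(np.c_[xs,ys].astype(np.int32))[:,0];print(len(xs),circ([onz(d,a,b,85,'wrist') for a,b in c]))
```

```text
[[ 11 190 129]
 [ 10 189 128]
 [ 11 194 130]
 [ 11 192 129]
 [ 11 193 128]
 [ 10 187 132]
 [ 11 188 129]
 [ 11 189 139]
 [ 11 178 235]
 [ 12 142 172]]
[[ 10 188 140]
 [ 11 186 140]
 [ 11 191 135]
 [ 11 193 127]
 [ 11 190 130]
 [ 11 191 179]
 [ 11 188 235]
 [ 11 186 240]
 [ 10 189 217]
 [ 10 186 178]
 [ 10 187 161]
 [ 10 186 162]
 [ 11 191 160]
 [ 10 192 161]
 [ 11 190 161]]
484 (array([650.61, 159.06,  22.39]), np.float64(0.09))
392 (array([650.5 , 159.1 ,  22.12]), np.float64(0.12))
266 (array([650.38, 159.05,  21.67]), np.float64(0.07))
```

step_arm(
  series=[
    {"tx":17,"ty":8.5,"tz":-20,"rx":0.3,"ry":-0.9,"rz":0,"fingers":85},
    {"tx":0,"ty":0,"tz":-35,"rx":0,"ry":0,"rz":0,"fingers":85},
    {"tx":0,"ty":0,"tz":-25,"rx":0,"ry":0,"rz":0,"fingers":85},
    {"tx":0,"ty":0,"tz":-5,"rx":0,"ry":0,"rz":0,"fingers":85},
    {"tx":0,"ty":0,"tz":0,"rx":0,"ry":0,"rz":0,"fingers":85},
  ],
)

```text
time: 19.75
eef_pos: [650.6, 154.0, 177.8]
tool_rot: [0.012, 1.0, -0.0, 0.001]
wrist_force: [0.5, -0.6, -0.6]
width: 84.9
```

```bash
cat >> h.py <<'E'
def cup(d,z,roi=(190,130,380,400)):
    hsv=cv2.cvtColor(d['color'],cv2.COLOR_RGB2HSV); a,b,c2,e=roi
    m=(hsv[:,:,0]<15)&(hsv[:,:,1]>150)&(hsv[:,:,2]>205); ys,xs=np.nonzero(m[b:e,a:c2]); xs+=a; ys+=b
    c=cv2.convexHull(np.c_[xs,ys].astype(np.int32))[:,0];print('cup',len(xs),cv2.boundingRect(c),circ([onz(d,u,v,z,'wrist') for u,v in c],None))
E
python3 - <<'E'
from h import *
s,M=pose(); d=snap('wrist','w18'); cup(d,85)
E
```

```text
t 19.75 tcp [650.6 154.  177.8] jawdeg 88.65 z [ 1.e-03 -6.e-04 -1.e+00] F [ 0.5 -0.6 -0.6] w 84.9
cup 645 (253, 215, 75, 70) (array([650.56, 159.26,  22.12]), np.float64(0.06))
```

View pics/w18.png

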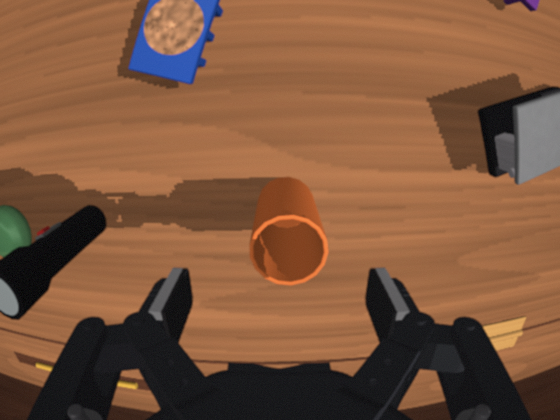

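step_arm(
  series=[
    {"tx":0,"ty":5,"tz":-12,"rx":0,"ry":0,"rz":0.3,"fingers":85},
    {"tx":0,"ty":0,"tz":-20,"rx":0,"ry":0,"rz":0,"fingers":85},
    {"tx":0,"ty":0,"tz":-12,"rx":0,"ry":0,"rz":0,"fingers":85},
    {"tx":0,"ty":0,"tz":0,"rx":0,"ry":0,"rz":0,"fingers":85},
    {"tx":0,"ty":0,"tz":0,"rx":0,"ry":0,"rz":0,"fingers":85},
  ],
)

```text
time: 20.42
eef_pos: [650.8, 159.4, 131.9]
tool_rot: [0.009, 1.0, -0.0, 0.001]
wrist_force: [0.5, 0.3, -0.0]
width: 84.9
```

Run:
```python
from h import *
s,M=pose(); d=snap('wrist','w19'); cup(d,85)
```

```text
t 20.43 tcp [650.8 159.4 131.9] jawdeg 88.98 z [ 2.5e-03 -3.0e-04 -1.0e+00] F [ 0.5  0.3 -0. ] w 84.9
cup 638 (241, 255, 82, 82) (array([650.72, 159.18,  22.19]), np.float64(0.14))
```

step_arm(
  series=[
    {"tx":0,"ty":0,"tz":-4,"rx":0,"ry":0.1,"rz":0,"fingers":85},
    {"tx":0,"ty":0,"tz":0,"rx":0,"ry":0,"rz":0,"fingers":40},
    {"tx":0,"ty":0,"tz":0,"rx":0,"ry":0,"rz":0,"fingers":40},
    {"tx":0,"ty":0,"tz":0,"rx":0,"ry":0,"rz":0,"fingers":40},
    {"tx":0,"ty":0,"tz":0,"rx":0,"ry":0,"rz":0,"fingers":40},
    {"tx":0,"ty":0,"tz":0,"rx":0,"ry":0,"rz":0,"fingers":40},
    {"tx":0,"ty":0,"tz":0,"rx":0,"ry":0,"rz":0,"fingers":40},
  ],
  squeeze=35,
)

```text
time: 21.35
eef_pos: [651.2, 159.4, 128.8]
tool_rot: [0.009, 1.0, 0.0, 0.001]
wrist_force: [0.1, 0.4, 0.2]
width: 44.7
```

step_arm(
  series=[
    {"tx":0,"ty":0,"tz":15,"rx":0,"ry":0,"rz":0,"fingers":40},
    {"tx":0,"ty":0,"tz":40,"rx":0,"ry":0,"rz":0,"fingers":40},
    {"tx":0,"ty":0,"tz":45,"rx":0,"ry":0,"rz":0,"fingers":40},
    {"tx":0,"ty":0,"tz":30,"rx":0,"ry":0,"rz":0,"fingers":40},
    {"tx":0,"ty":0,"tz":0,"rx":0,"ry":0,"rz":0,"fingers":40},
  ],
)

```text
time: 21.98
eef_pos: [650.6, 159.5, 267.0]
tool_rot: [0.009, 1.0, 0.001, 0.002]
wrist_force: [-0.2, 0.9, -1.3]
width: 44.6
```

Run:
```python
from h import *
s,M=pose(); d=snap('wrist','w20'); cup(d,s['eef_pos'][2]-43); snap('side','s20')
c=cv2.imread('pics/s20.png')[100:300,200:400]; c=cv2.resize(c,(560,560))[:420]; w=cv2.imread('pics/w20.png'); cv2.imwrite('pics/m20.png',cv2.resize(np.hstack([c,w]),(800,300)))
```

```text
t 21.98 tcp [650.6 159.5 267. ] jawdeg 88.97 z [ 0.0041  0.0012 -1.    ] F [-0.2  0.9 -1.3] w 44.6
cup 680 (241, 258, 83, 83) (array([649.75, 159.42,  22.04]), np.float64(0.13))
```

View pics/m20.png

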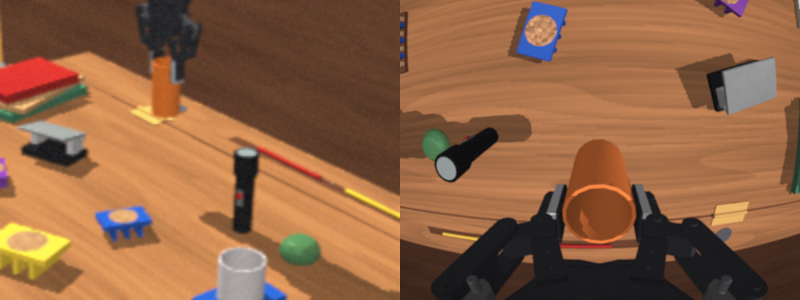

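step_arm(
  series=[
    {"tx":-16,"ty":-32,"tz":2,"rx":0,"ry":0,"rz":0,"fingers":40},
    {"tx":-24,"ty":-50,"tz":2,"rx":0,"ry":0,"rz":0,"fingers":40},
    {"tx":-24,"ty":-50,"tz":2,"rx":0,"ry":0,"rz":0,"fingers":40},
    {"tx":-24,"ty":-50,"tz":2,"rx":0,"ry":0,"rz":0,"fingers":40},
    {"tx":-24,"ty":-50,"tz":2,"rx":0,"ry":0,"rz":0,"fingers":40},
    {"tx":-24,"ty":-50,"tz":2,"rx":0,"ry":0,"rz":0,"fingers":40},
    {"tx":-22,"ty":-45,"tz":2,"rx":0,"ry":0,"rz":0,"fingers":40},
    {"tx":-14,"ty":-30,"tz":2,"rx":0,"ry":0,"rz":0,"fingers":40},
    {"tx":0,"ty":-5,"tz":0,"rx":0,"ry":0,"rz":0,"fingers":40},
    {"tx":0,"ty":0,"tz":0,"rx":0,"ry":0,"rz":0,"fingers":40},
  ],
)

```text
time: 23.32
eef_pos: [467.2, -212.4, 273.3]
tool_rot: [0.008, 1.0, 0.001, -0.006]
wrist_force: [-0.1, 1.0, -0.5]
width: 44.6
```

Run:
```python
from h import *
s,M=pose(); d=snap('wrist','w21'); cup(d,s['eef_pos'][2]-43.8)
```

```text
t 23.32 tcp [ 467.2 -212.4  273.3] jawdeg 89.03 z [-0.0127  0.0024 -0.9999] F [-0.1  1.  -0.5] w 44.6
cup 641 (229, 258, 95, 83) (array([ 466.12, -212.56,   22.02]), np.float64(0.12))
```

View pics/w21.png

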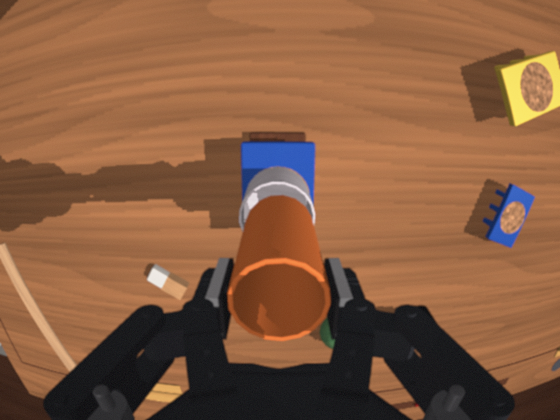

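step_arm(
  series=[
    {"tx":6.5,"ty":-1.3,"tz":-8,"rx":-0.1,"ry":-0.7,"rz":0,"fingers":40},
    {"tx":0,"ty":0,"tz":-15,"rx":0,"ry":0,"rz":0,"fingers":40},
    {"tx":0,"ty":0,"tz":-5,"rx":0,"ry":0,"rz":0,"fingers":40},
    {"tx":0,"ty":0,"tz":0,"rx":0,"ry":0,"rz":0,"fingers":40},
    {"tx":0,"ty":0,"tz":0,"rx":0,"ry":0,"rz":0,"fingers":40},
  ],
)

```text
time: 24.0
eef_pos: [476.3, -210.3, 243.5]
tool_rot: [0.006, 1.0, 0.001, 0.001]
wrist_force: [0.3, -0.3, -1.2]
width: 44.6
```

Run:
```python
from h import *
s,M=pose(); d=snap('wrist','w22'); cup(d,s['eef_pos'][2]-43.8); snap('side','s22')
c=cv2.imread('pics/s22.png')[120:290,220:390]; c=cv2.resize(c,(560,560))[:420]; w=cv2.imread('pics/w22.png'); cv2.imwrite('pics/m22.png',cv2.resize(np.hstack([c,w]),(800,300)))
```

```text
t 24.0 tcp [ 476.3 -210.3  243.5] jawdeg 89.35 z [ 0.0016  0.0017 -1.    ] F [ 0.3 -0.3 -1.2] w 44.6
cup 674 (230, 258, 95, 83) (array([ 475.92, -210.43,   22.23]), np.float64(0.16))
```

View pics/m22.png

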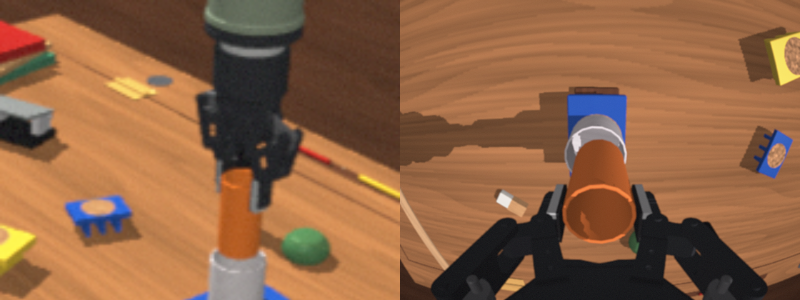

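step_arm(
  series=[
    {"tx":-2.3,"ty":-3.5,"tz":0,"rx":-0.1,"ry":0.1,"rz":-0.3,"fingers":40},
    {"tx":0,"ty":0,"tz":0,"rx":0,"ry":0,"rz":0,"fingers":40},
  ],
)

```text
time: 24.35
eef_pos: [473.7, -214.4, 243.9]
tool_rot: [0.009, 1.0, -0.0, 0.0]
wrist_force: [0.4, -0.5, -1.1]
width: 44.8
```

Run:
```python
from h import *
s,M=pose(); d=snap('wrist','w23'); cup(d,s['eef_pos'][2]-43.8)
```

```text
t 24.35 tcp [ 473.7 -214.4  243.9] jawdeg 88.99 z [ 3.e-04 -6.e-04 -1.e+00] F [ 0.4 -0.5 -1.1] w 44.8
cup 655 (230, 258, 95, 83) (array([ 473.39, -214.53,   22.18]), np.float64(0.2))
```

step_arm(
  series=[
    {"tx":0,"ty":0.4,"tz":-10,"rx":0,"ry":0,"rz":0,"fingers":40},
    {"tx":0,"ty":0,"tz":-14,"rx":0,"ry":0,"rz":0,"fingers":40},
    {"tx":0,"ty":0,"tz":-14,"rx":0,"ry":0,"rz":0,"fingers":40},
    {"tx":0,"ty":0,"tz":-8,"rx":0,"ry":0,"rz":0,"fingers":40},
    {"tx":0,"ty":0,"tz":0,"rx":0,"ry":0,"rz":0,"fingers":40},
    {"tx":0,"ty":0,"tz":0,"rx":0,"ry":0,"rz":0,"fingers":40},
  ],
)

```text
time: 25.15
eef_pos: [473.5, -213.4, 193.8]
tool_rot: [0.008, 1.0, 0.0, -0.0]
wrist_force: [-0.5, 0.3, -1.1]
width: 44.6
```

Run:
```python
from h import *
s,M=pose()
```

```text
t 25.15 tcp [ 473.5 -213.4  193.8] jawdeg 89.03 z [-9.e-04  4.e-04 -1.e+00] F [-0.5  0.3 -1.1] w 44.6
```

step_arm(
  series=[
    {"tx":0.2,"ty":-0.4,"tz":-4,"rx":0,"ry":0,"rz":0,"fingers":40},
    {"tx":0,"ty":0,"tz":-3,"rx":0,"ry":0,"rz":0,"fingers":40},
    {"tx":0,"ty":0,"tz":-1,"rx":0,"ry":0,"rz":0,"fingers":40},
    {"tx":0,"ty":0,"tz":0,"rx":0,"ry":0,"rz":0,"fingers":40},
  ],
)

```text
time: 25.65
eef_pos: [474.0, -214.0, 185.8]
tool_rot: [0.009, 1.0, -0.0, 0.0]
wrist_force: [-0.8, 0.5, -0.4]
width: 44.7
```

step_arm(
  series=[
    {"tx":0,"ty":0,"tz":-1,"rx":0,"ry":0,"rz":0,"fingers":40},
    {"tx":0,"ty":0,"tz":-0.5,"rx":0,"ry":0,"rz":0,"fingers":40},
    {"tx":0,"ty":0,"tz":0,"rx":0,"ry":0,"rz":0,"fingers":40},
  ],
)

```text
time: 26.02
eef_pos: [474.0, -214.0, 184.3]
tool_rot: [0.009, 1.0, -0.0, 0.0]
wrist_force: [0.2, -0.0, -1.0]
width: 44.3
```

step_arm(
  series=[
    {"tx":0,"ty":0,"tz":-0.5,"rx":0,"ry":0,"rz":0,"fingers":40},
    {"tx":0,"ty":0,"tz":0,"rx":0,"ry":0,"rz":0,"fingers":50},
    {"tx":0,"ty":0,"tz":0,"rx":0,"ry":0,"rz":0,"fingers":80},
    {"tx":0,"ty":0,"tz":0,"rx":0,"ry":0,"rz":0,"fingers":80},
    {"tx":0,"ty":0,"tz":0,"rx":0,"ry":0,"rz":0,"fingers":80},
    {"tx":0,"ty":0,"tz":0,"rx":0,"ry":0,"rz":0,"fingers":80},
  ],
)

```text
time: 26.78
eef_pos: [474.1, -214.0, 183.9]
tool_rot: [0.008, 1.0, -0.0, 0.0]
wrist_force: [-0.2, 0.7, -0.2]
width: 79.9
```

step_arm(
  series=[
    {"tx":0,"ty":0,"tz":15,"rx":0,"ry":0,"rz":0,"fingers":80},
    {"tx":0,"ty":0,"tz":40,"rx":0,"ry":0,"rz":0,"fingers":80},
    {"tx":0,"ty":0,"tz":40,"rx":0,"ry":0,"rz":0,"fingers":80},
    {"tx":0,"ty":0,"tz":15,"rx":0,"ry":0,"rz":0,"fingers":80},
    {"tx":0,"ty":0,"tz":0,"rx":0,"ry":0,"rz":0,"fingers":80},
  ],
)

```text
time: 27.4
eef_pos: [473.6, -213.5, 301.2]
tool_rot: [0.008, 1.0, -0.0, 0.001]
wrist_force: [-0.1, -0.3, -0.8]
width: 80.4
```

Run:
```python
from h import *
s,M=pose(); d=snap('wrist','w24'); cup(d,140); snap('side','s24')
c=cv2.imread('pics/s24.png')[120:290,220:390]; c=cv2.resize(c,(560,560))[:420]; w=cv2.imread('pics/w24.png'); cv2.imwrite('pics/m24.png',cv2.resize(np.hstack([c,w]),(800,300)))
```

```text
t 27.4 tcp [ 473.6 -213.5  301.2] jawdeg 89.06 z [ 2.3e-03 -3.0e-04 -1.0e+00] F [-0.1 -0.3 -0.8] w 80.4
cup 449 (250, 182, 57, 55) (array([ 473.26, -214.33,   21.97]), np.float64(0.2))
```

View pics/m24.png

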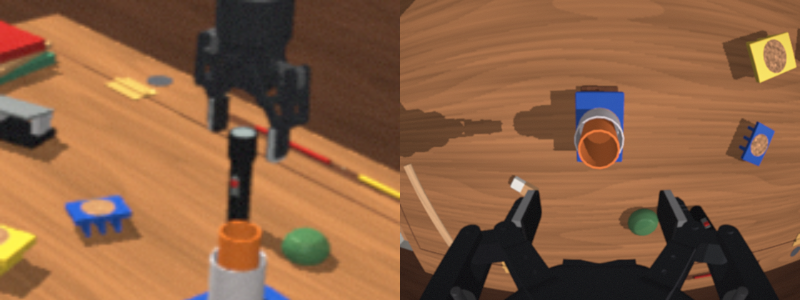

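step_arm(
  series=[
    {"tx":22,"ty":25,"tz":0,"rx":0,"ry":0,"rz":0,"fingers":70},
    {"tx":35,"ty":40,"tz":0,"rx":0,"ry":0,"rz":0,"fingers":70},
    {"tx":35,"ty":40,"tz":0,"rx":0,"ry":0,"rz":0,"fingers":70},
    {"tx":35,"ty":40,"tz":0,"rx":0,"ry":0,"rz":0,"fingers":70},
    {"tx":20,"ty":25,"tz":0,"rx":0,"ry":0,"rz":0,"fingers":70},
    {"tx":0,"ty":5,"tz":0,"rx":0,"ry":0,"rz":0,"fingers":70},
    {"tx":0,"ty":0,"tz":0,"rx":0,"ry":0,"rz":0,"fingers":70},
  ],
)

```text
time: 28.38
eef_pos: [622.1, -32.8, 293.2]
tool_rot: [0.009, 1.0, 0.0, -0.005]
wrist_force: [-0.3, -0.7, -0.2]
width: 70.1
```

Run:
```python
from h import *
s,M=pose(); d=snap('wrist','w25')
```

```text
t 28.38 tcp [622.1 -32.8 293.2] jawdeg 88.98 z [-1.010e-02  3.000e-04 -9.999e-01] F [-0.3 -0.7 -0.2] w 70.1
```

View pics/w25.png

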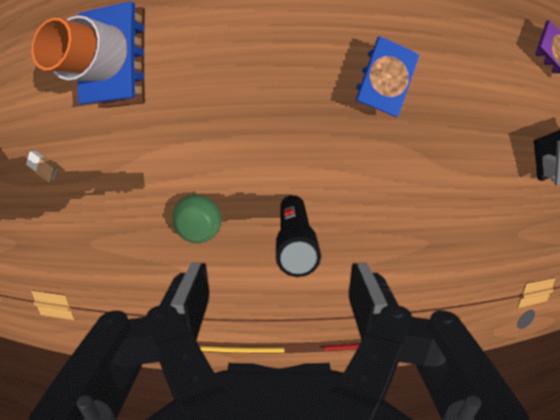

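```bash
cat >> h.py <<'E'
def lens(d,z,roi):
    m,cs=blobs(d,(60,0,90),(130,90,255),100,roi)
    c=max(cs,key=cv2.contourArea); print('lens',cv2.boundingRect(c),circ([onz(d,u,v,z,'wrist') for u,v in c[:,0]]))
E
python3 - <<'E'
from h import *
d=load('w25'); print(cv2.cvtColor(d['color'],cv2.COLOR_RGB2HSV)[257,298]); lens(d,130,(270,230,330,285))
E
```

```text
[ 94  13 158]
lens (280, 242, 37, 32) (array([662.42, -18.1 ,  14.53]), np.float64(0.17))
```

step_arm(
  series=[
    {"tx":20,"ty":7,"tz":-15,"rx":0,"ry":-0.5,"rz":0,"fingers":70},
    {"tx":18,"ty":6,"tz":-30,"rx":0,"ry":0,"rz":0,"fingers":70},
    {"tx":0,"ty":0,"tz":-20,"rx":0,"ry":0,"rz":0,"fingers":70},
    {"tx":0,"ty":0,"tz":0,"rx":0,"ry":0,"rz":0,"fingers":70},
    {"tx":0,"ty":0,"tz":0,"rx":0,"ry":0,"rz":0,"fingers":70},
  ],
)

```text
time: 29.05
eef_pos: [659.9, -25.5, 227.7]
tool_rot: [0.012, 1.0, -0.001, -0.0]
wrist_force: [0.6, -0.2, -0.0]
width: 70.3
```

Run:
```python
from h import *
s,M=pose(); d=snap('wrist','w26'); lens(d,130,(230,180,360,330))
```

```text
t 29.05 tcp [659.9 -25.5 227.7] jawdeg 88.61 z [-6.0e-04 -2.1e-03 -1.0e+00] F [ 0.6 -0.2 -0. ] w 70.3
lens (268, 228, 51, 46) (array([662.39, -18.09,  14.57]), np.float64(0.15))
```

View pics/w26.png

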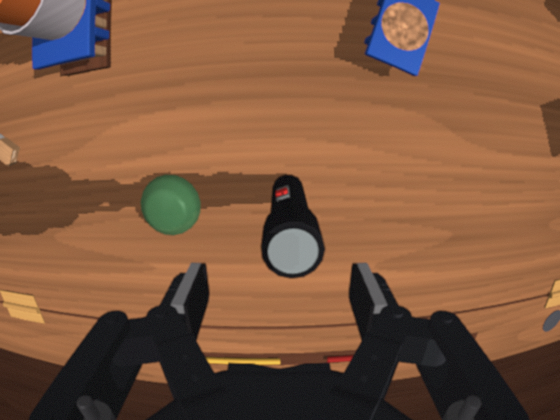

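step_arm(
  series=[
    {"tx":2,"ty":7,"tz":-6,"rx":0.1,"ry":0,"rz":0.4,"fingers":70},
    {"tx":0,"ty":0,"tz":-8,"rx":0,"ry":0,"rz":0,"fingers":70},
    {"tx":0,"ty":0,"tz":0,"rx":0,"ry":0,"rz":0,"fingers":70},
  ],
)

```text
time: 29.48
eef_pos: [662.1, -18.2, 214.0]
tool_rot: [0.008, 1.0, -0.0, 0.001]
wrist_force: [0.5, -0.4, 0.7]
width: 69.7
```

Run:
```python
from h import *
s,M=pose(); d=snap('wrist','w27'); lens(d,130,(230,180,360,330))
```

```text
t 29.48 tcp [662.1 -18.2 214. ] jawdeg 89.03 z [ 1.1e-03 -4.0e-04 -1.0e+00] F [ 0.5 -0.4  0.7] w 69.7
lens (253, 235, 54, 48) (array([662.41, -18.16,  14.55]), np.float64(0.13))
```

Centred over the torch; descending and gripping the head.

step_arm(
  series=[
    {"tx":0.3,"ty":0,"tz":-12,"rx":0,"ry":0,"rz":0,"fingers":70},
    {"tx":0,"ty":0,"tz":-18,"rx":0,"ry":0,"rz":0,"fingers":70},
    {"tx":0,"ty":0,"tz":-12,"rx":0,"ry":0,"rz":0,"fingers":70},
    {"tx":0,"ty":0,"tz":-4,"rx":0,"ry":0,"rz":0,"fingers":70},
    {"tx":0,"ty":0,"tz":0,"rx":0,"ry":0,"rz":0,"fingers":70},
  ],
)

```text
time: 30.15
eef_pos: [662.2, -18.2, 164.4]
tool_rot: [0.008, 1.0, -0.0, 0.0]
wrist_force: [0.5, -0.3, 0.2]
width: 69.8
```

Run:
```python
from h import *
s,M=pose(); d=snap('wrist','w28'); lens(d,130,(210,180,360,370))
```

```text
t 30.15 tcp [662.2 -18.2 164.4] jawdeg 89.03 z [ 4.e-04 -3.e-04 -1.e+00] F [ 0.5 -0.3  0.2] w 69.8
lens (244, 288, 73, 56) (array([662.65, -18.1 ,  14.63]), np.float64(0.11))
```

View pics/w28.png

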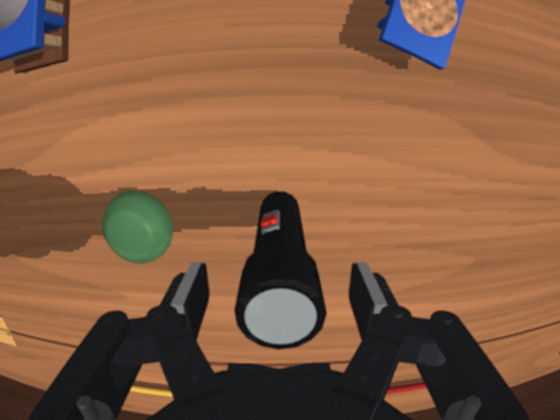

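step_arm(
  series=[
    {"tx":0,"ty":0,"tz":0,"rx":0,"ry":0,"rz":0,"fingers":30},
    {"tx":0,"ty":0,"tz":0,"rx":0,"ry":0,"rz":0,"fingers":30},
    {"tx":0,"ty":0,"tz":0,"rx":0,"ry":0,"rz":0,"fingers":30},
    {"tx":0,"ty":0,"tz":0,"rx":0,"ry":0,"rz":0,"fingers":30},
    {"tx":0,"ty":0,"tz":0,"rx":0,"ry":0,"rz":0,"fingers":30},
    {"tx":0,"ty":0,"tz":0,"rx":0,"ry":0,"rz":0,"fingers":30},
  ],
  squeeze=50,
)

```text
time: 30.95
eef_pos: [662.6, -18.2, 165.7]
tool_rot: [0.009, 1.0, -0.0, 0.001]
wrist_force: [-0.5, -0.1, -0.6]
width: 37.1
```

step_arm(
  series=[
    {"tx":0,"ty":0,"tz":15,"rx":0,"ry":0,"rz":0,"fingers":30},
    {"tx":0,"ty":0,"tz":40,"rx":0,"ry":0,"rz":0,"fingers":30},
    {"tx":0,"ty":0,"tz":45,"rx":0,"ry":0,"rz":0,"fingers":30},
    {"tx":0,"ty":0,"tz":45,"rx":0,"ry":0,"rz":0,"fingers":30},
    {"tx":0,"ty":0,"tz":25,"rx":0,"ry":0,"rz":0,"fingers":30},
    {"tx":0,"ty":0,"tz":0,"rx":0,"ry":0,"rz":0,"fingers":30},
  ],
)

```text
time: 31.7
eef_pos: [661.5, -17.9, 346.6]
tool_rot: [0.008, 1.0, 0.0, 0.003]
wrist_force: [-0.7, -0.2, -1.2]
width: 36.7
```

Run:
```python
from h import *
s,M=pose(); d=snap('wrist','w29'); lens(d,s['eef_pos'][2]-34.4,(210,180,360,370)); snap('side','s29')
c=cv2.imread('pics/s29.png')[60:270,220:430]; c=cv2.resize(c,(560,560))[:420]; w=cv2.imread('pics/w29.png'); cv2.imwrite('pics/m29.png',cv2.resize(np.hstack([c,w]),(800,300)))
```

```text
t 31.7 tcp [661.5 -17.9 346.6] jawdeg 89.05 z [ 0.0053  0.001  -1.    ] F [-0.7 -0.2 -1.2] w 36.7
lens (243, 286, 72, 56) (array([660.87, -18.4 ,  14.49]), np.float64(0.09))
```

View pics/m29.png

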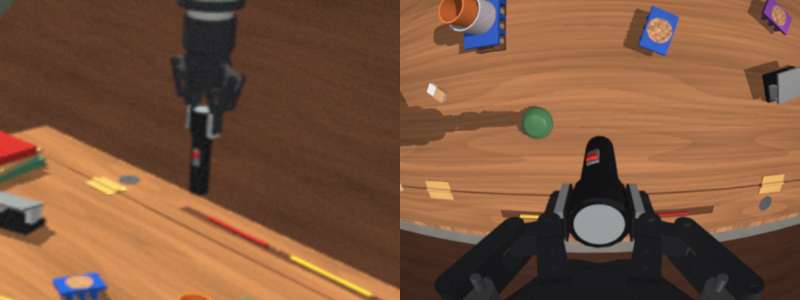

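step_arm(
  series=[
    {"tx":-22,"ty":-24,"tz":0,"rx":0,"ry":0,"rz":0,"fingers":30},
    {"tx":-36,"ty":-38,"tz":0,"rx":0,"ry":0,"rz":0,"fingers":30},
    {"tx":-36,"ty":-38,"tz":0,"rx":0,"ry":0,"rz":0,"fingers":30},
    {"tx":-36,"ty":-38,"tz":0,"rx":0,"ry":0,"rz":0,"fingers":30},
    {"tx":-32,"ty":-32,"tz":0,"rx":0,"ry":0,"rz":0,"fingers":30},
    {"tx":-18,"ty":-18,"tz":0,"rx":0,"ry":0,"rz":0,"fingers":30},
    {"tx":-5,"ty":-5,"tz":0,"rx":0,"ry":0,"rz":0,"fingers":30},
    {"tx":0,"ty":0,"tz":0,"rx":0,"ry":0,"rz":0,"fingers":30},
    {"tx":0,"ty":0,"tz":0,"rx":0,"ry":0,"rz":0,"fingers":30},
  ],
)

```text
time: 32.92
eef_pos: [467.7, -214.3, 337.1]
tool_rot: [0.007, 1.0, 0.002, -0.005]
wrist_force: [-0.2, 0.1, -0.6]
width: 37.1
```

Run:
```python
from h import *
s,M=pose(); d=snap('wrist','w30'); lens(d,s['eef_pos'][2]-35.7,(210,180,360,370)); cup(d,140,(220,120,350,260))
```

```text
t 32.92 tcp [ 467.7 -214.3  337.1] jawdeg 89.17 z [-0.0093  0.0047 -0.9999] F [-0.2  0.1 -0.6] w 37.1
lens (243, 286, 72, 56) (array([ 467.63, -214.64,   14.61]), np.float64(0.09))
cup 254 (255, 180, 49, 45) (array([ 472.56, -214.3 ,   21.8 ]), np.float64(0.26))
```

View pics/w30.png

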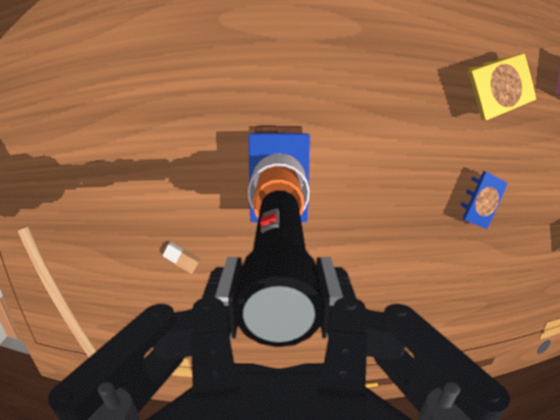

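step_arm(
  series=[
    {"tx":5.2,"ty":0.5,"tz":-3,"rx":-0.3,"ry":-0.5,"rz":-0.1,"fingers":30},
    {"tx":0,"ty":0,"tz":-12,"rx":0,"ry":0,"rz":0,"fingers":30},
    {"tx":0,"ty":0,"tz":-5,"rx":0,"ry":0,"rz":0,"fingers":30},
    {"tx":0,"ty":0,"tz":0,"rx":0,"ry":0,"rz":0,"fingers":30},
    {"tx":0,"ty":0,"tz":0,"rx":0,"ry":0,"rz":0,"fingers":30},
  ],
)

```text
time: 33.6
eef_pos: [474.1, -212.4, 315.1]
tool_rot: [0.007, 1.0, -0.0, -0.0]
wrist_force: [-0.7, -0.1, -0.3]
width: 36.6
```

Run:
```python
from h import *
s,M=pose(); p=np.array(s['eef_pos']); d=snap('wrist','w31'); lens(d,p[2]-35.7,(210,180,360,370)); cup(d,140,(220,120,350,260)); snap('side','s31')
# expected tail outline
T=p+M[:,2]*165.7+np.array([0.2,-.4,0])
im=cv2.imread('pics/w31.png')
for z,rad,col in ((T[2],15,(0,255,0)),):
    for a in np.linspace(0,2*np.pi,60): 
        u,v=proj(d,[T[0]+rad*np.cos(a),T[1]+rad*np.sin(a),z],'wrist'); im[int(round(v)),int(round(u))]=col
cv2.imwrite('pics/w31z.png',cv2.resize(im[130:350,190:370],None,fx=2.7,fy=2.7,interpolation=cv2.INTER_NEAREST))
c=cv2.imread('pics/s31.png')[60:260,240:400]; cv2.imwrite('pics/s31z.png',cv2.resize(c,None,fx=3,fy=3))
```

```text
t 33.6 tcp [ 474.1 -212.4  315.1] jawdeg 89.2 z [-4.e-04 -2.e-04 -1.e+00] F [-0.7 -0.1 -0.3] w 36.6
lens (243, 286, 72, 56) (array([ 474.29, -212.94,   14.66]), np.float64(0.08))
cup 273 (258, 177, 47, 49) (array([ 472.78, -214.39,   21.94]), np.float64(0.27))
```

View pics/w31z.png

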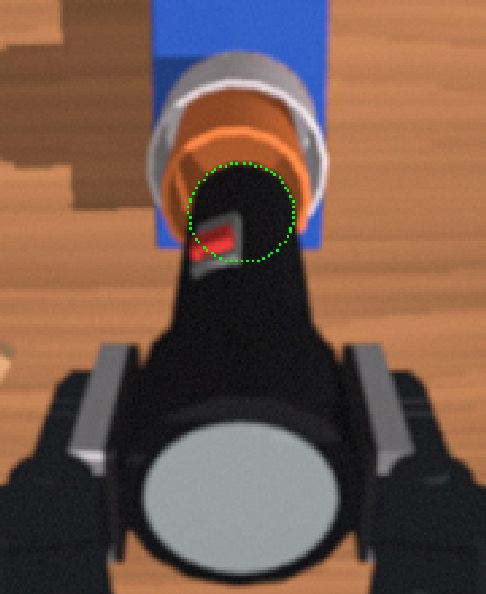

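View pics/s31z.png

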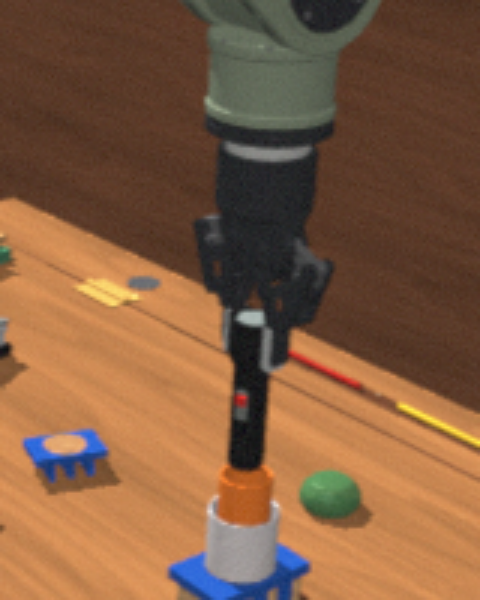

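step_arm(
  series=[
    {"tx":-1,"ty":-1.5,"tz":0,"rx":0,"ry":0,"rz":-0.1,"fingers":30},
    {"tx":0,"ty":0,"tz":0,"rx":0,"ry":0,"rz":0,"fingers":30},
    {"tx":0,"ty":0,"tz":-8,"rx":0,"ry":0,"rz":0,"fingers":30},
    {"tx":0,"ty":0,"tz":-10,"rx":0,"ry":0,"rz":0,"fingers":30},
    {"tx":0,"ty":0,"tz":-4,"rx":0,"ry":0,"rz":0,"fingers":30},
    {"tx":0,"ty":0,"tz":0,"rx":0,"ry":0,"rz":0,"fingers":30},
  ],
)

```text
time: 34.45
eef_pos: [472.9, -214.1, 291.5]
tool_rot: [0.008, 1.0, -0.0, -0.0]
wrist_force: [-0.1, 0.5, -0.9]
width: 36.5
```

Run:
```python
from h import *
s,M=pose(); p=np.array(s['eef_pos']); d=snap('wrist','w32'); lens(d,p[2]-35.7,(210,180,360,370)); cup(d,140,(220,120,350,260))
cv2.imwrite('pics/w32z.png',cv2.resize(cv2.imread('pics/w32.png')[130:350,190:370],None,fx=2.7,fy=2.7))
```

```text
t 34.45 tcp [ 472.9 -214.1  291.5] jawdeg 89.08 z [-6.e-04 -2.e-04 -1.e+00] F [-0.1  0.5 -0.9] w 36.5
lens (243, 286, 72, 56) (array([ 473.07, -214.64,   14.66]), np.float64(0.08))
cup 303 (258, 187, 51, 43) (array([ 471.61, -213.43,   20.82]), np.float64(0.28))
```

View pics/w32z.png

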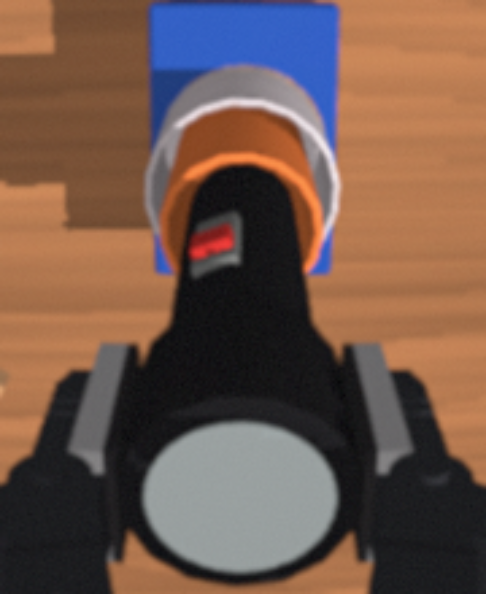

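Picture w32z: the tail is inside the cup rim and centred. Continuing down.

step_arm(
  series=[
    {"tx":0.2,"ty":0.2,"tz":-10,"rx":0,"ry":0,"rz":0,"fingers":30},
    {"tx":0,"ty":0,"tz":-14,"rx":0,"ry":0,"rz":0,"fingers":30},
    {"tx":0,"ty":0,"tz":-14,"rx":0,"ry":0,"rz":0,"fingers":30},
    {"tx":0,"ty":0,"tz":-12,"rx":0,"ry":0,"rz":0,"fingers":30},
    {"tx":0,"ty":0,"tz":-5,"rx":0,"ry":0,"rz":0,"fingers":30},
    {"tx":0,"ty":0,"tz":0,"rx":0,"ry":0,"rz":0,"fingers":30},
  ],
)

```text
time: 35.25
eef_pos: [473.2, -213.8, 233.5]
tool_rot: [0.008, 1.0, -0.0, 0.0]
wrist_force: [-0.3, -0.0, -0.7]
width: 37.3
```

Run:
```python
from h import *
s,M=pose()
```

```text
t 35.25 tcp [ 473.2 -213.8  233.5] jawdeg 89.08 z [ 3.e-04 -3.e-04 -1.e+00] F [-0.3 -0.  -0.7] w 37.3
```

step_arm(
  series=[
    {"tx":0,"ty":0,"tz":-4,"rx":0,"ry":0,"rz":0,"fingers":30},
    {"tx":0,"ty":0,"tz":-3,"rx":0,"ry":0,"rz":0,"fingers":30},
    {"tx":0,"ty":0,"tz":-1,"rx":0,"ry":0,"rz":0,"fingers":30},
    {"tx":0,"ty":0,"tz":0,"rx":0,"ry":0,"rz":0,"fingers":30},
  ],
)

```text
time: 35.75
eef_pos: [473.4, -213.9, 225.7]
tool_rot: [0.008, 1.0, -0.0, 0.001]
wrist_force: [-0.4, 0.6, -1.4]
width: 36.6
```

step_arm(
  series=[
    {"tx":0,"ty":0,"tz":-1,"rx":0,"ry":0,"rz":0,"fingers":30},
    {"tx":0,"ty":0,"tz":-0.5,"rx":0,"ry":0,"rz":0,"fingers":30},
    {"tx":0,"ty":0,"tz":0,"rx":0,"ry":0,"rz":0,"fingers":30},
  ],
)

```text
time: 36.12
eef_pos: [473.5, -214.0, 224.3]
tool_rot: [0.008, 1.0, -0.0, 0.001]
wrist_force: [-0.0, -0.1, -1.1]
width: 37.2
```

step_arm(
  series=[
    {"tx":0,"ty":0,"tz":-0.6,"rx":0,"ry":0,"rz":0,"fingers":30},
    {"tx":0,"ty":0,"tz":-0.4,"rx":0,"ry":0,"rz":0,"fingers":30},
    {"tx":0,"ty":0,"tz":0,"rx":0,"ry":0,"rz":0,"fingers":30},
  ],
)

```text
time: 36.5
eef_pos: [473.6, -214.0, 223.5]
tool_rot: [0.008, 1.0, -0.001, 0.001]
wrist_force: [-1.1, 0.4, -0.2]
width: 36.8
```

step_arm(
  series=[
    {"tx":0,"ty":0,"tz":0,"rx":0,"ry":0,"rz":0,"fingers":42},
    {"tx":0,"ty":0,"tz":0,"rx":0,"ry":0,"rz":0,"fingers":75},
    {"tx":0,"ty":0,"tz":0,"rx":0,"ry":0,"rz":0,"fingers":75},
    {"tx":0,"ty":0,"tz":0,"rx":0,"ry":0,"rz":0,"fingers":75},
    {"tx":0,"ty":0,"tz":0,"rx":0,"ry":0,"rz":0,"fingers":75},
  ],
)

```text
time: 37.12
eef_pos: [473.6, -214.0, 223.4]
tool_rot: [0.008, 1.0, -0.001, 0.001]
wrist_force: [-0.6, -0.5, -0.5]
width: 75.0
```

Run:
```python
from h import *
s,M=pose(); d=snap('wrist','w33'); lens(d,188,(210,180,360,370))
```

```text
t 37.12 tcp [ 473.6 -214.   223.4] jawdeg 89.07 z [ 0.0022 -0.0011 -1.    ] F [-0.6 -0.5 -0.5] w 75.0
lens (244, 287, 72, 56) (array([ 474.02, -214.19,   14.64]), np.float64(0.1))
```

View pics/w33.png

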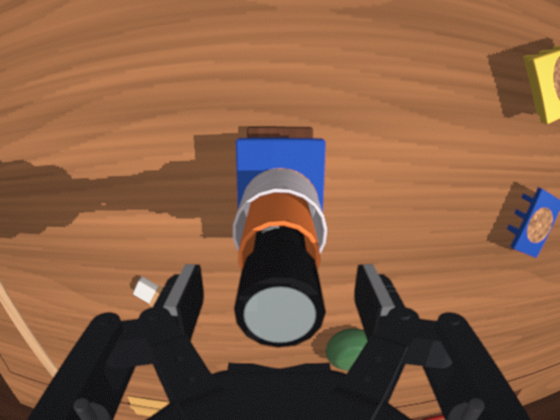

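Released: the torch stands in the cup, its lens at (474.0,-214.2). Retreating straight up, then aside, to check.

step_arm(
  series=[
    {"tx":0,"ty":0,"tz":12,"rx":0,"ry":0,"rz":0,"fingers":75},
    {"tx":0,"ty":0,"tz":30,"rx":0,"ry":0,"rz":0,"fingers":75},
    {"tx":0,"ty":0,"tz":40,"rx":0,"ry":0,"rz":0,"fingers":75},
    {"tx":0,"ty":0,"tz":30,"rx":0,"ry":0,"rz":0,"fingers":75},
    {"tx":0,"ty":30,"tz":0,"rx":0,"ry":0,"rz":0,"fingers":75},
    {"tx":0,"ty":50,"tz":0,"rx":0,"ry":0,"rz":0,"fingers":75},
    {"tx":0,"ty":50,"tz":0,"rx":0,"ry":0,"rz":0,"fingers":75},
    {"tx":0,"ty":50,"tz":0,"rx":0,"ry":0,"rz":0,"fingers":75},
    {"tx":0,"ty":30,"tz":0,"rx":0,"ry":0,"rz":0,"fingers":75},
    {"tx":0,"ty":0,"tz":0,"rx":0,"ry":0,"rz":0,"fingers":75},
    {"tx":0,"ty":0,"tz":0,"rx":0,"ry":0,"rz":0,"fingers":75},
  ],
)

```text
time: 38.55
eef_pos: [471.8, 2.5, 347.3]
tool_rot: [0.008, 1.0, -0.0, 0.004]
wrist_force: [-1.1, -0.0, 0.4]
width: 74.9
```

Run:
```python
from h import *
s,M=pose(); snap('side','s34');t=snap('top','t34');w=snap('wrist','w34')
a=cv2.resize(cv2.imread('pics/s34.png')[130:290,240:440],(500,400)); b=cv2.resize(cv2.imread('pics/t34.png')[130:280,320:430],(293,400)); cv2.imwrite('pics/m34.png',np.hstack([a,b]))
t0=load('top0')
for n,lo,hi,roi in [('pw',(45,60,40),(85,255,255),(300,145,340,180)),('punch',(90,10,70),(125,80,200),(115,170,170,215))]:
    for q in (t0,t):
        m,cs=blobs(q,lo,hi,30,roi); print(n,[np.round(cv2.minAreaRect(c)[0],1) for c in cs][:2])
m=[cv2.inRange(cv2.cvtColor(q['color'],cv2.COLOR_RGB2HSV),np.array((0,0,190)),np.array((40,60,255)))[170:200,380:410] for q in (t0,t)]
print('eraser',[np.argwhere(x).mean(0) for x in m])
```

```text
t 38.55 tcp [471.8   2.5 347.3] jawdeg 89.06 z [ 8.8e-03 -8.0e-04 -1.0e+00] F [-1.1 -0.   0.4] w 74.9
pw [array([316.7, 160.2])]
pw [array([317., 160.])]
punch []
punch []
eraser [array([16.63793103, 17.25862069]), array([16.63793103, 17.25862069])]
```

View pics/m34.png

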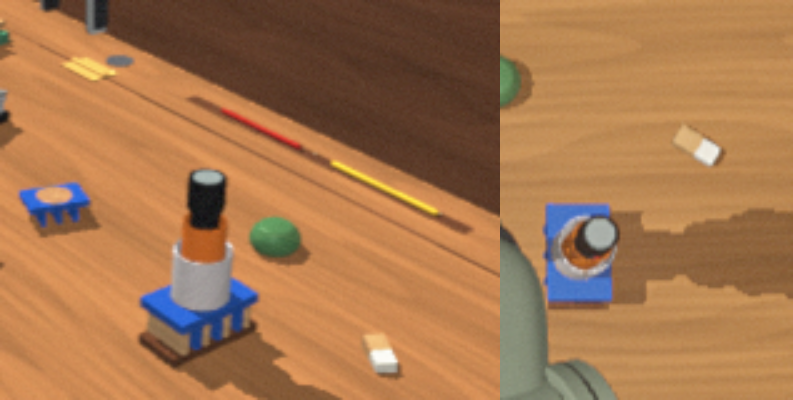

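View pics/t34.png

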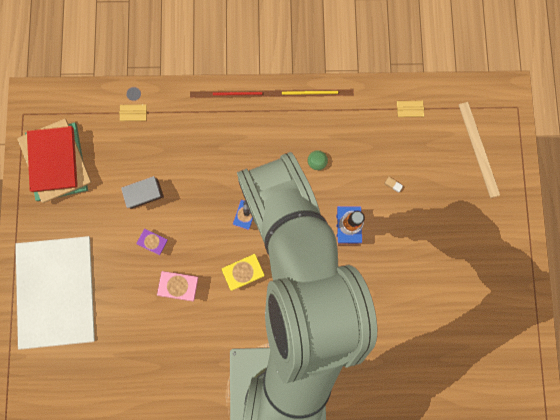

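Run:
```python
from h import *
t=load('t34'); m,cs=blobs(t,(60,0,90),(130,90,255),20,(335,205,375,235))
for c in cs: print(cv2.contourArea(c),cv2.boundingRect(c),circ([onz(t,u,v,188) for u,v in c[:,0]]))
print(np.abs(env.sense()['joint_vel']).max())
print(env.hand_in())
```

```text
0.003955173670314781
the job is handed in; nothing more can be done
None
```

The desk tidy is rebuilt on its foot and the job is handed in, at about 38.6 s on the robot's clock. I placed the large blue tray, then the tin, the cup and the torch, letting go of each before fetching the next.

**Placing:**

| Piece | Centre measured after release (x, y in mm) |
|---|---|
| Foot, for comparison | (473.5, -213.4) |
| Tray (cork disc) | (473.2, -213.7) |
| Tin | (473.5, -214.0) |
| Cup | (473.3, -214.3) |
| Torch lens | (474.0, -214.2) |

- **Tray seating:** its yaw matches the foot (89.0° for both), and the side view shows its fins fully home between the foot's fins. The gripper height at release also matched full seating.
- **Stack:** the last side picture shows it upright with the lens up and the gripper clear.

**Left in place:** comparing the first and last top pictures, the paperweight moved by no more than 0.3 px and the eraser not at all.

**Checks that failed or disagreed:**
- The colour mask for the punch found nothing. I judged it unmoved only by eye, at about (142,192) in both top pictures.
- The final lens check from the top camera found no match, so the torch position rests on the wrist camera reading taken just after release and on the last pictures.
- The top camera differed from the wrist camera by 2 to 4 mm when I measured the loose tray, tin and cup. I used the wrist readings.

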